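# Clear the coder and run a batch of tins under its head

### The arm

A 6-joint arm with a two-finger parallel gripper is mounted at the origin on the work surface. World frame = base frame: x ahead of the robot, y to its left, z up, the work surface at z = 0. Lengths are in m, angles in rad, forces in N, time in s.
With the tool pointing down it reaches from about 0.325 to 0.9 m from the base axis. Payload 6.1 kg.
Tool frame: the origin (TCP) lies midway between the tips of the shut fingers; the grasp point (between the pads) lies grip_point_offset behind it (grip_point_offset is the distance from the TCP to the grasp point, in m); x points along the fingers, z is the direction in which the jaws open and shut, and the axes are right-handed (so a half turn about x gives the same grasp; the last joint's range is limited). The gripper opens to 85 mm and grips with 20 to 120 N. Pads are 22 mm wide; open, the fingers measure 114 mm over their backs; the gripper's body (76 mm by 85 mm) begins 54 mm behind the grasp point. The pads swing forward as they close: fully open they stand 13 mm farther back than shut.
Start: joints at [1.138, 0.22, 1.526, -0, 1.395, -0.126], TCP at [0.189, 0.596, 0.231] pointing down, gripper open.
Joint ranges: [-2.98, 2.98], [-0.91, 2.08], [0.09, 2.57], [-1.24, 4.39], [0.2, 2.65], [-2.68, 2.68]. Speed limits (rad/s): [2.57, 2.57, 3.01, 3.14, 3.14, 3.14].

### API

Orientations are given as a unit quaternion [x, y, z, w].
In Python, from plant import * gives the robot as it stands.
- The arm moves only by the tool step_arm, never from a script. Its argument "moves" is a list of rows, each an object of numbers: "x", "y", "z": the shift along the world's x, y, z in mm; "spin": the turn about the world's z in rad; "grip": the closure, from -1 (fully open) to 1 (shut). A call has 1 to 12 rows; each row is the pose to reach, as a shift and turn from the pose measured when the call began; what a row does not reach only later rows make up. A row lasts 1/10 s, in which the tool goes at most 50 mm and 8.59 degrees, less where a joint would pass 70% of its speed; a pose out of reach is approached as far as the arm can. A call with a gripper value outside its range is refused whole. The fingers move at their own pace and stop on an object; "newtons" is the grip in N (left out, the last holds). Time passes only in rows, so rows that repeat a pose let the fingers close. It gives the time, the measured TCP pose, the force and the opening at its end, in the units of the state.
- read_state(): the state, without advancing time (a new reading comes with each control period).
- read_camera(name): name is "scene" or "top" or "wrist"; returns (picture, depth): 420x560x3 uint8, blue, green, red; 420x560 float32, m along the optical axis (not along the pixel's ray), 0 where there is no reading.
- camera_model(name): a dict with "intrinsics" (3x3 intrinsics, pixels), "R" (3x3) and "t" (3): a world point X has camera coordinates R X + t. Camera axes: x right, y down, z forward; pixel columns grow to the right and rows downward; lengths in m; the calibration is good to about 2 mm. A picture is of the moment at which its call begins: read the wrist's pose just before it. camera_model takes no time and is no camera call; for the wrist camera it gives the pose at the moment of the call.
- hand_in(): hands the job in, once; it reports no verdict.
Trained networks look in the newest picture that a camera, given by its name, has taken for a name from the list of things; names that differ only in an ending like _2 or _b are one class to them, and where a whole thing is asked for, a point or a joint stands for the part that bears it (a point fixed in the world has none). Each returns a list of dicts, best first, with "p" (0 to 1); they miss things now and then, are a little off and sometimes report something else, mostly with a low value. They report only what shows in the picture. A call takes as long as a camera call.
- regions_of(name, camera): "mask" (420x560 bool, what is visible of it) and "point" ([column, row] in pixels, amid what is visible of it).
The state is a dict: "time": time; "joints": joint angles; "qd": joint speeds; "tau": joint torques, N m; "eef_pos": TCP position; "ee_rot": TCP orientation; "force": force on the tool from outside, world axes, zero at the start; "moment": the same for the moment, N m; "opening": finger opening in m.
Only numpy, scipy, OpenCV 4.12 (cv2) and the standard library are available. Lean on these libraries where they do the work, as an engineer would, in place of code of your own. Each camera call takes 0.05 s, during which the arm holds its last target.

### The job

First clear the coder: put the bottle that stands on its bed and the small carton that stands in its tray into the grey tote. Then, with the tray still at its loading end, stand every small tin (there are two or three) upright in the tray and turn the dial on top of the head until its pointer points at the T-shaped mark on the index ring. Last, slide the tray by its handle under the head all the way to the far stop and leave it there with the tins standing in it and the dial still on the mark; do not knock over the two jars standing around.

Things in the scene. Friction and masses are not known exactly. Their poses are not given: they have to be found in the camera images.
- coder: tin coder, fixed; origin on the work surface, y = the tray's travel, x towards the column. In mm: bed x -45..45, y -250..265, top 12 high, lips to 17. Head overhangs the bed: x -50..90, y 0..50, underside 101, top 165 high. Column: x 60..130, y -15..65, 165 high. The head is open at its -x side, where the tray's handle passes
- tray (a joint): travel of the sliding tray along the coder's +y: 0 m = loading end (its start), 0.30 m = far stop, where the tray has wholly passed under the head. Stiff slide, about 2 N; it stays where it is left
- tray_floor (a point): middle of the tray's floor, upper face (18 mm above the work surface), axes as the coder's. Tray outside 74 mm in x, 196 mm in y; inside 66 by 188 mm; rim 14 mm above the floor. It holds three tins in a row along y, about 62 mm apart
- tray_handle (a point): top-side grip point of the tray's handle, an upright black post 14 mm across, 120 mm in front (-x) of the tray's middle; the point is 93 mm above the work surface, 6 mm below the post's top; the post begins 19 mm above the surface
- dial (a joint): angle of the dial on top of the head, rad, counter-clockwise from above; 0 = pointer along the coder's +x. Turns from -2.2 to 2.2; stays where it is left
- dial_grip (a point): on the dial's axis, 191 mm above the work surface, at the middle of its bar grip: bar 44 mm long (along the pointer), 12 mm wide, 24 mm high (top 10 mm above this point)
- dial_pointer (a point): tip of the white pointer nose on the dial, 30 mm from its axis
- index: the aluminium index ring round the dial, 68 mm across, 4 mm thick, fixed; origin on the dial's axis; a raised T-shaped steel mark stands at its rim along its +x, 33 to 47 mm from the axis. Its yaw differs from start to start; the dial is set when the pointer points at the T mark
- bottle: squat white bottle with a black cap that stands on the coder's bed beyond the head; 52 mm across up to 72 mm, cap 24 mm across from 83 mm to 93 mm high; origin at the centre of its underside
- carton: small brown carton, 44 x 44 mm, 54 mm high, standing in the tray; origin at the centre of its underside
- tote: low grey open tote, fixed, 200 mm (x) by 140 mm (y) by 50 mm high, walls and floor about 4 mm; origin at the centre of its underside
- tin1: small round steel tin with a white paper label and a flat pressed lid, upright, 56 mm across, 50 mm high, 160 g; origin at the centre of its underside, z up. There are two or three such tins; None from the start means this one is absent
- tin2: small round steel tin with a white paper label and a flat pressed lid, upright, 56 mm across, 50 mm high, 160 g; origin at the centre of its underside, z up. There are two or three such tins; None from the start means this one is absent
- tin3: small round steel tin with a white paper label and a flat pressed lid, upright, 56 mm across, 50 mm high, 160 g; origin at the centre of its underside, z up. There are two or three such tins; None from the start means this one is absent
- jar1: bystander: small jar 44 mm across, 55 mm high; origin at the centre of its underside
- jar2: bystander: jar 52 mm across, 70 mm high; origin at the centre of its underside
- roll: bystander: flat roll of paper tape lying down, 72 mm across, 18 mm high

How it is judged:
By the outcome, as a careful person would: the job done as asked, in the order asked, and still so for the second after the job is handed in, with the robot touching nothing.
Of tin1, tin2, tin3 only 2 to 3 are there at a start; the rules pass over those that are not, and their reading is None.
At some moment in a run one of tin1, tin2, tin3, carton may be knocked a few centimetres aside while the robot is not near it.
Once in a run the grip may slacken for a moment while it holds something.
It also fails if it takes over 192 s, if anything falls off the work surface, if the arm or the gripper's body presses on something with over 40 N, if the wrist force passes 120 N, or if a joint passes its speed limit or range.

## Working session

There is one attempt and no reset: what is moved stays moved. The work goes in short steps, Python scripts to look and compute and a tool call to move; the robot and the scene stay as the last step left them, time stands still between calls to the robot, and variables do not carry over. Pictures are saved under pics/ and viewed, and the job is handed in when it is done.

Besides the shell and the picture viewer there is one more tool, called as name(argument=value, ...), one argument or row to a line, values as JSON. step_arm: Moves the arm, as the interface text tells. Its arguments: {"type":"object","properties":{"moves":{"type":"array","items":{"type":"object","properties":{"x":{"type":"number"},"y":{"type":"number"},"z":{"type":"number"},"spin":{"type":"number"},"grip":{"type":"number"}}}},"newtons":{"type":"number"}},"required":["moves"]}

```bash
ls; mkdir -p pics; python3 - <<'E'
from plant import *
import cv2
s=read_state(); print({k:s[k] for k in s})
for c in("scene","top"):
    p,d=read_camera(c); cv2.imwrite(f"pics/{c}0.png",p); m=camera_model(c); print(c,m)
E
```

```text
pics
{'time': 0.0, 'joints': array([ 1.13789862e+00,  2.21242042e-01,  1.52763850e+00,  3.08242071e-05,
        1.39469382e+00, -1.26091327e-01]), 'qd': array([-0.00055057, -0.00080766,  0.00074322,  0.00075111,  0.00010854,
       -0.00075375]), 'tau': array([ 1.90626939e-03, -4.96880543e+01, -3.89411616e+01,  6.43164549e-05,
        1.09084087e-02,  3.34920981e-05]), 'eef_pos': array([0.18848824, 0.59525464, 0.23017489]), 'ee_rot': array([-0.41805567,  0.57114844,  0.41739538,  0.56991229]), 'force': array([ 0.06892091,  0.91314413, -0.08687691]), 'moment': array([-0.02627347,  0.01192333,  0.02623874]), 'opening': 0.08531873947533175}
scene {'intrinsics': array([[429.36608547,   0.        , 279.07397634],
       [  0.        , 429.36608547, 213.10626427],
       [  0.        ,   0.        ,   1.        ]]), 'R': array([[-0.64047232,  0.76790053,  0.01113444],
       [ 0.51897992,  0.44345439, -0.73075854],
       [-0.56608749, -0.46225207, -0.68254522]]), 't': array([ 0.31840264, -0.16724571,  1.27699696])}
top {'intrinsics': array([[398.276038  ,   0.        , 277.6468668 ],
       [  0.        , 398.276038  , 215.30493022],
       [  0.        ,   0.        ,   1.        ]]), 'R': array([[ 0.10123108, -0.99485316,  0.0044118 ],
       [-0.9680014 , -0.09952037, -0.23036706],
       [ 0.22962046,  0.01904967, -0.9730938 ]]), 't': array([-0.02584432,  0.53061497,  1.01585405])}
```

View pics/top0.png

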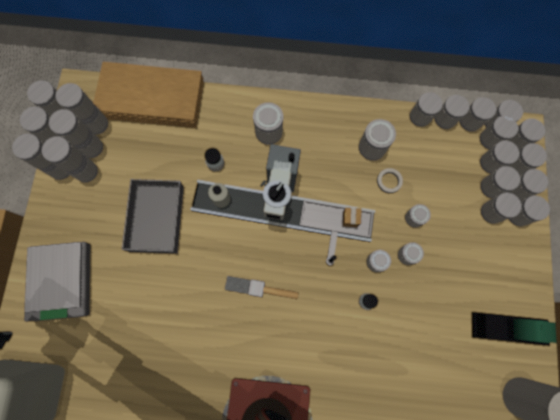

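View pics/scene0.png

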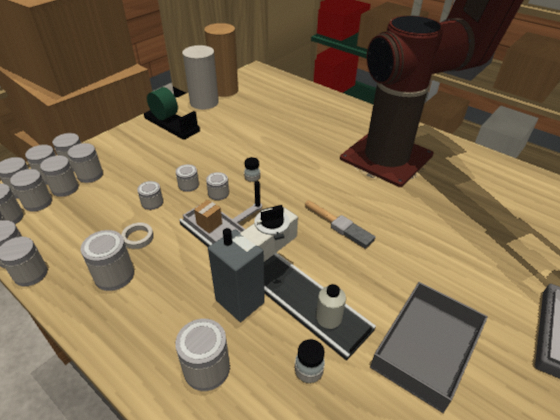

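```bash
cat > h.py <<'E'
from plant import *
import numpy as np, cv2
def cloud(cam,d,m=None):
    m=m or camera_model(cam); K=m["intrinsics"]; v,u=np.mgrid[0:420,0:560]
    P=np.stack([(u-K[0,2])/K[0,0]*d,(v-K[1,2])/K[1,1]*d,d],-1)
    return (P-m["t"])@m["R"]
def proj(cam,X,m=None):
    m=m or camera_model(cam); c=np.asarray(X)@m["R"].T+m["t"]; c=c@m["intrinsics"].T
    return c[...,:2]/c[...,2:]
def ray(cam,uv,z,m=None):
    m=m or camera_model(cam); K=m["intrinsics"]
    r=np.linalg.inv(K)@np.array([uv[0],uv[1],1.]); r=m["R"].T@r; o=-m["R"].T@m["t"]
    return o+r*(z-o[2])/r[2]
def report(names,cam,d,m=None,pm=.3):
    W=cloud(cam,d,m)
    for n in names:
        for r in regions_of(n,cam):
            if r["p"]<pm: continue
            k=r["mask"]&(d>0)
            if k.sum()<5: print(n,round(r["p"],2),r["point"],"few");continue
            q=W[k]; zt=np.percentile(q[:,2],97); t=q[q[:,2]>zt-.006]
            lo,hi=t.min(0),t.max(0)
            print(n,round(r["p"],2),np.round(r["point"]),"n",k.sum(),"ztop %.3f"%zt,"topmid",np.round((lo+hi)/2*1000)[:2],"size",np.round((hi-lo)*1000)[:2],"mean",np.round(t.mean(0)*1000))
E
python3 - <<'E'
from h import *
p,d=read_camera("top")
np.save("d_top0.npy",d)
report(["tin1","jar1","jar2","bottle","carton","tote","tray_handle","dial","dial_pointer","index","coder","roll"],"top",d)
E
```

```text
tin1 0.92 [412. 255.] n 436 ztop 0.054 topmid [ 467. -341.] size [54. 54.] mean [ 468. -342.   51.]
tin1 0.58 [416. 218.] n 428 ztop 0.054 topmid [ 577. -358.] size [52. 53.] mean [ 577. -359.   51.]
tin1 0.37 [270. 198.] n 349 ztop 0.176 topmid [559.  39.] size [66. 72.] mean [558.  42. 171.]
jar1 0.74 [214. 161.] n 373 ztop 0.073 topmid [681. 228.] size [44. 44.] mean [680. 227.  71.]
jar1 0.64 [369. 300.] n 264 ztop 0.059 topmid [ 329. -233.] size [37. 37.] mean [ 330. -233.   56.]
jar2 0.74 [214. 161.] n 373 ztop 0.073 topmid [681. 228.] size [44. 44.] mean [680. 227.  71.]
jar2 0.64 [369. 300.] n 264 ztop 0.059 topmid [ 329. -233.] size [37. 37.] mean [ 330. -233.   56.]
bottle 0.76 [218. 194.] n 383 ztop 0.107 topmid [573. 196.] size [23. 22.] mean [573. 195. 106.]
bottle 0.72 [276. 194.] n 290 ztop 0.203 topmid [558.  35.] size [38. 28.] mean [559.  35. 201.]
carton 0.78 [353. 219.] n 349 ztop 0.076 topmid [ 548. -172.] size [45. 44.] mean [ 548. -172.   73.]
tote 0.68 [152. 220.] n 4049 ztop 0.051 topmid [501. 373.] size [207. 152.] mean [500. 374.  50.]
tray_handle 0.73 [331. 223.] n 1817 ztop 0.037 topmid [ 505. -134.] size [169. 198.] mean [ 517. -130.   44.]
dial 0.71 [275. 193.] n 296 ztop 0.203 topmid [558.  35.] size [38. 28.] mean [559.  35. 201.]
dial 0.52 [330. 224.] n 1816 ztop 0.037 topmid [ 505. -134.] size [168. 198.] mean [ 516. -133.   44.]
dial_pointer 0.76 [278. 195.] n 242 ztop 0.203 topmid [557.  36.] size [36. 26.] mean [558.  36. 201.]
index 0.56 [269. 196.] n 353 ztop 0.175 topmid [559.  39.] size [66. 76.] mean [559.  40. 171.]
index 0.47 [377. 262.] n 446 ztop 0.055 topmid [ 439. -255.] size [55. 54.] mean [ 440. -255.   52.]
roll 0.72 [274. 193.] n 283 ztop 0.203 topmid [559.  35.] size [40. 28.] mean [559.  35. 201.]
roll 0.51 [394. 178.] n 314 ztop 0.021 topmid [ 678. -281.] size [71. 71.] mean [ 677. -282.   18.]
```

```bash
python3 - <<'E'
from h import *
p,d=read_camera("scene")
report(["tin1","jar1","jar2","bottle","carton","tote","tray_handle","dial","dial_pointer","index"],"scene",d)
p,d=read_camera("wrist")
cv2.imwrite("pics/w0.png",p); 
p,d=read_camera("top")
cv2.imwrite("pics/z0.png",cv2.resize(p[130:290,180:440],None,fx=3,fy=3,interpolation=cv2.INTER_CUBIC))
E
```

```text
tin1 0.78 [186. 176.] n 474 ztop 0.053 topmid [ 471. -342.] size [54. 53.] mean [ 473. -339.   51.]
tin1 0.73 [152. 193.] n 576 ztop 0.053 topmid [ 579. -359.] size [54. 58.] mean [ 580. -358.   50.]
tin1 0.59 [216. 189.] n 531 ztop 0.053 topmid [ 442. -256.] size [56. 55.] mean [ 442. -255.   50.]
jar1 0.93 [310. 361.] n 1109 ztop 0.072 topmid [684. 227.] size [46. 45.] mean [685. 227.  70.]
jar1 0.62 [149. 194.] n 555 ztop 0.053 topmid [ 579. -358.] size [54. 55.] mean [ 580. -357.   50.]
jar1 0.52 [251. 170.] n 365 ztop 0.057 topmid [ 372. -192.] size [117. 124.] mean [ 336. -231.   56.]
jar1 0.41 [225. 223.] n 1044 ztop 0.095 topmid [546. -62.] size [249. 143.] mean [499. -87. 122.]
jar2 0.93 [310. 361.] n 1109 ztop 0.072 topmid [684. 227.] size [46. 45.] mean [685. 227.  70.]
jar2 0.62 [149. 194.] n 555 ztop 0.053 topmid [ 579. -358.] size [54. 55.] mean [ 580. -357.   50.]
jar2 0.52 [251. 170.] n 365 ztop 0.057 topmid [ 372. -192.] size [117. 124.] mean [ 336. -231.   56.]
jar2 0.41 [225. 223.] n 1044 ztop 0.095 topmid [546. -62.] size [249. 143.] mean [499. -87. 122.]
bottle 0
[... 195 characters left out ...]
e 0.6 [430. 344.] n 8582 ztop 0.050 topmid [504. 372.] size [207. 150.] mean [516. 375.  48.]
tray_handle 0.66 [229. 217.] n 891 ztop 0.090 topmid [ 429. -126.] size [14. 14.] mean [ 431. -125.   94.]
tray_handle 0.54 [208. 214.] n 666 ztop 0.074 topmid [ 551. -173.] size [46. 47.] mean [ 552. -172.   72.]
dial 0.7 [273. 217.] n 474 ztop 0.202 topmid [562.  34.] size [42. 28.] mean [563.  34. 200.]
dial 0.61 [184. 179.] n 523 ztop 0.053 topmid [ 471. -342.] size [54. 54.] mean [ 472. -341.   51.]
dial_pointer 0.77 [272. 219.] n 494 ztop 0.202 topmid [563.  34.] size [41. 28.] mean [564.  34. 200.]
index 0.74 [275. 232.] n 423 ztop 0.177 topmid [569.  41.] size [47. 66.] mean [574.  42. 176.]
```

View pics/z0.png

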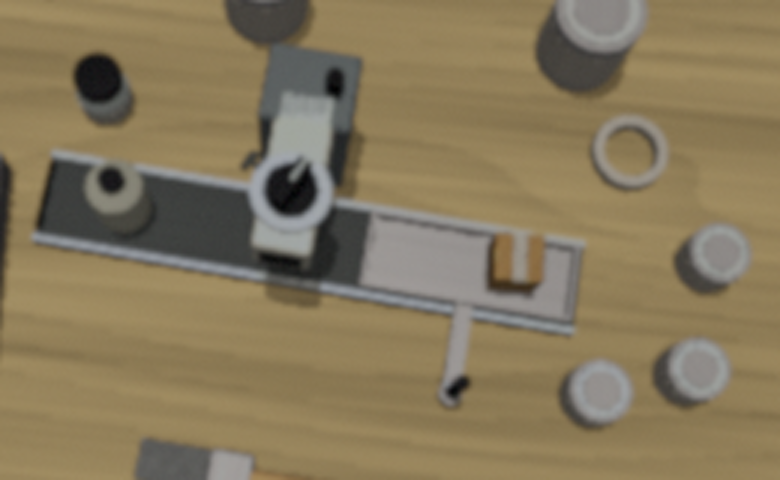

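View pics/w0.png

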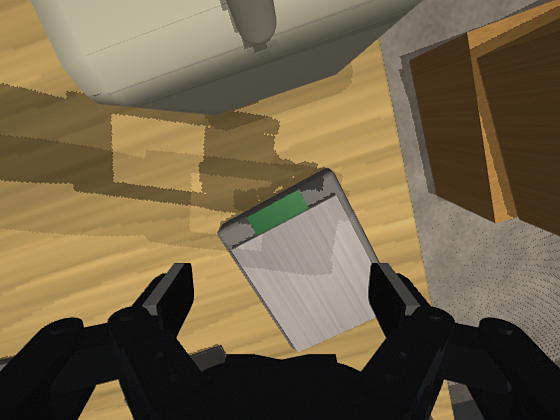

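```bash
python3 - <<'E'
from h import *
d=np.load("d_top0.npy"); W=cloud("top",d)
p,_=read_camera("top")
k=(d>0)&(W[...,2]>.0125)&(W[...,2]<.03)&(W[...,0]>.47)&(W[...,0]<.65)&(W[...,1]>-.26)&(W[...,1]<.28)
n,lab,st,ce=cv2.connectedComponentsWithStats(k.astype(np.uint8),connectivity=8)
order=np.argsort(-st[1:,4])+1
for i in order[:4]: print(st[i],ce[i])
q=W[np.isin(lab,[i for i in order if st[i,4]>60])][:,:2].astype(np.float32)
(c,s,a)=cv2.minAreaRect(q*1000); print(c,s,a); print(cv2.boxPoints((c,s,a)))
# corners of the zoom image
for uv in [(35,235),(55,152),(585,242),(573,332)]:
    print(ray("top",(180+uv[0]/3-.33,130+uv[1]/3-.33),.017))
# tote
k=(d>0)&(W[...,2]>.04)&(W[...,2]<.06)&(W[...,0]>.38)&(W[...,0]<.62)&(W[...,1]>.28)&(W[...,1]<.47)
print("tote",cv2.minAreaRect((W[k][:,:2]*1000).astype(np.float32)))
k=(d>0)&(W[...,2]>.06)&(W[...,2]<.08)&(W[...,0]>.5)&(W[...,0]<.59)&(W[...,1]>-.21)&(W[...,1]<-.13)
print("carton",cv2.minAreaRect((W[k][:,:2]*1000).astype(np.float32)))
E
```

```text
[ 190  180  185   66 3055] [291.81211129 213.75646481]
[286 202   5   7  14] [287.64285714 205.5       ]
[296 213   3   4   7] [297.28571429 214.71428571]
[290 190   4   2   6] [291.66666667 190.5       ]
(543.5479736328125, 19.22149658203125) (514.4692993164062, 123.42591857910156) 85.41121673583984
[[ 461.4531  -232.25133]
 [ 584.48334 -242.12587]
 [ 625.6428   270.69434]
 [ 502.6126   280.56885]]
[0.53725385 0.27445762 0.017     ]
[0.62060554 0.26778314 0.017     ]
[ 0.58362709 -0.24289764  0.017     ]
[ 0.49635141 -0.23571111  0.017     ]
tote ((501.2392272949219, 373.796875), (201.21365356445312, 142.16799926757812), 3.9943490028381348)
carton ((548.7202758789062, -172.23777770996094), (45.02511215209961, 44.98488235473633), 1.607385277748108)
```

```bash
python3 - <<'E'
import plant
from h import *
from scipy.spatial.transform import Rotation as R
print([n for n in dir(plant) if not n.startswith('__')])
print(grip_point_offset)
s=read_state(); r=R.from_quat(s["ee_rot"]).as_matrix(); print(r.round(3), np.degrees(np.arctan2(r[1,2],r[0,2])), s["joints"],s["time"])
E
```

```text
['PlanningError', 'camera_model', 'grip_point_offset', 'hand_in', 'read_camera', 'read_state', 'regions_of']
0.0187
[[-0.    -0.953  0.302]
 [ 0.     0.302  0.953]
 [-1.     0.     0.   ]] 72.42288415763325 [ 1.13792293e+00  2.20415355e-01  1.52646441e+00  1.65564188e-05
  1.39469179e+00 -1.26097749e-01] 1.45
```

step_arm(
  moves=[
    {"x":386,"y":-400,"spin":0.35,"grip":-1},
    {"x":386,"y":-400,"spin":0.35,"grip":-1},
    {"x":386,"y":-400,"spin":0.35,"grip":-1},
    {"x":386,"y":-400,"spin":0.35,"grip":-1},
    {"x":386,"y":-400,"spin":0.35,"grip":-1},
    {"x":386,"y":-400,"spin":0.35,"grip":-1},
    {"x":386,"y":-400,"spin":0.35,"grip":-1},
    {"x":386,"y":-400,"spin":0.35,"grip":-1},
    {"x":386,"y":-400,"spin":0.35,"grip":-1},
    {"x":386,"y":-400,"spin":0.35,"grip":-1},
    {"x":386,"y":-400,"spin":0.35,"grip":-1},
    {"x":386,"y":-400,"spin":0.35,"grip":-1},
  ],
  newtons=40,
)

```text
validation failed for argument at $.mo...
```

step_arm(
  moves=[
    {"x":386,"y":-400,"z":0,"spin":0.35,"grip":-1},
    {"x":386,"y":-400,"z":0,"spin":0.35,"grip":-1},
  ],
)

```text
time: 1.65
eef_pos: [0.2552, 0.5267, 0.2311]
ee_rot: [-0.497, 0.503, 0.497, 0.503]
force: [0.3, 0.1, 0.7]
opening: 0.0855
```

```bash
python3 -c "
from plant import *
s=read_state();print(s['time'],s['eef_pos'])"
```

```text
1.65 [0.25518485 0.5267453  0.2311459 ]
```

step_arm(
  moves=[
    {"x":320,"y":-332,"z":0,"spin":0,"grip":-1},
    {"x":320,"y":-332,"z":0,"spin":0,"grip":-1},
    {"x":320,"y":-332,"z":0,"spin":0,"grip":-1},
    {"x":320,"y":-332,"z":0,"spin":0,"grip":-1},
    {"x":320,"y":-332,"z":0,"spin":0,"grip":-1},
    {"x":320,"y":-332,"z":0,"spin":0,"grip":-1},
    {"x":320,"y":-332,"z":0,"spin":0,"grip":-1},
    {"x":320,"y":-332,"z":0,"spin":0,"grip":-1},
    {"x":320,"y":-332,"z":0,"spin":0,"grip":-1},
    {"x":320,"y":-332,"z":0,"spin":0,"grip":-1},
    {"x":320,"y":-332,"z":0,"spin":0,"grip":-1},
    {"x":320,"y":-332,"z":0,"spin":0,"grip":-1},
  ],
  newtons=40,
)

```text
time: 2.85
eef_pos: [0.5745, 0.1954, 0.2309]
ee_rot: [-0.497, 0.503, 0.498, 0.503]
force: [-0.2, 0.2, -0.2]
opening: 0.0852
```

```bash
cat > look.py <<'E'
import sys
from h import *
from scipy.spatial.transform import Rotation as R
tag=sys.argv[1]; s=read_state(); r=R.from_quat(s["ee_rot"]).as_matrix()
m=camera_model("wrist"); p,d=read_camera("wrist"); cv2.imwrite(f"pics/{tag}.png",p); np.savez(f"{tag}.npz",p=p,d=d,**m)
print(s["time"],(s["eef_pos"]*1000).round(1),"jaw",np.degrees(np.arctan2(r[1,2],r[0,2])).round(1),"open",round(s["opening"]*1000,1),s["joints"].round(2))
if len(sys.argv)>2: report(sys.argv[2].split(","),"wrist",d,m)
E
python3 look.py w1 bottle,jar2
```

```text
2.85 [574.5 195.4 230.9] jaw 89.4 open 85.2 [ 0.2   0.18  1.58  0.    1.39 -1.36]
bottle 0.98 [281. 196.] n 2231 ztop 0.106 topmid [575. 194.] size [24. 23.] mean [575. 194. 105.]
jar2 0.6 [305. 274.] n 2089 ztop 0.072 topmid [683. 227.] size [46. 45.] mean [682. 227.  71.]
```

View pics/w1.png

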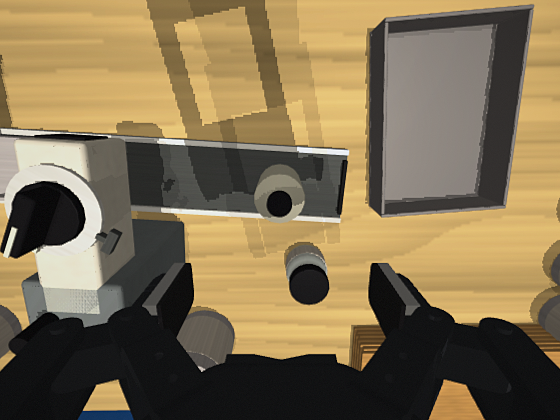

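step_arm(
  moves=[
    {"x":0.5,"y":-1,"z":-50,"spin":0,"grip":-1},
    {"x":0.5,"y":-1,"z":-100,"spin":0,"grip":-1},
    {"x":0.5,"y":-1,"z":-140,"spin":0,"grip":-1},
    {"x":0.5,"y":-1,"z":-170,"spin":0,"grip":-1},
    {"x":0.5,"y":-1,"z":-185,"spin":0,"grip":-1},
    {"x":0.5,"y":-1,"z":-185,"spin":0,"grip":1},
    {"x":0.5,"y":-1,"z":-185,"spin":0,"grip":1},
    {"x":0.5,"y":-1,"z":-185,"spin":0,"grip":1},
    {"x":0.5,"y":-1,"z":-185,"spin":0,"grip":1},
    {"x":0.5,"y":-1,"z":-185,"spin":0,"grip":1},
    {"x":0.5,"y":-1,"z":-185,"spin":0,"grip":1},
    {"x":0.5,"y":-1,"z":-185,"spin":0,"grip":1},
  ],
  newtons=40,
)

```text
time: 4.2
eef_pos: [0.5765, 0.1959, 0.0488]
ee_rot: [-0.498, 0.501, 0.497, 0.504]
force: [0.1, 1.1, 6.5]
opening: 0.0513
```

step_arm(
  moves=[
    {"x":0,"y":0,"z":30,"spin":0,"grip":1},
    {"x":0,"y":0,"z":65,"spin":0,"grip":1},
    {"x":0,"y":0,"z":100,"spin":0,"grip":1},
    {"x":-15,"y":25,"z":110,"spin":0,"grip":1},
    {"x":-40,"y":65,"z":110,"spin":0,"grip":1},
    {"x":-65,"y":105,"z":110,"spin":0,"grip":1},
    {"x":-90,"y":145,"z":110,"spin":0,"grip":1},
    {"x":-115,"y":175,"z":110,"spin":0,"grip":1},
    {"x":-115,"y":175,"z":110,"spin":0,"grip":1},
    {"x":-115,"y":175,"z":110,"spin":0,"grip":1},
  ],
)

```text
time: 5.2
eef_pos: [0.461, 0.3714, 0.159]
ee_rot: [-0.499, 0.5, 0.497, 0.503]
force: [0.9, -0.9, -3.3]
opening: 0.0512
```

```bash
python3 look.py w2 bottle,tote
```

```text
5.2 [461.  371.4 159. ] jaw 89.6 open 51.2 [ 0.55  0.2   1.69 -0.    1.25 -1.02]
bottle 0.68 [280. 286.] n 14137 ztop 0.216 topmid [458. 371.] size [21. 24.] mean [457. 371. 215.]
tote 0.83 [277. 183.] n 15494 ztop 0.051 topmid [502. 369.] size [208. 146.] mean [454. 368.  50.]
```

View pics/w2.png

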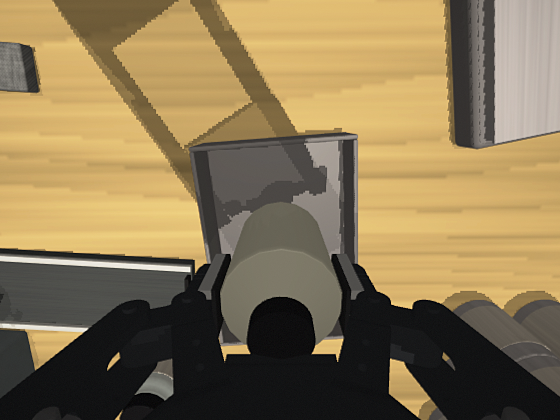

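step_arm(
  moves=[
    {"x":0,"y":0,"z":-45,"spin":0,"grip":1},
    {"x":0,"y":0,"z":-85,"spin":0,"grip":1},
    {"x":0,"y":0,"z":-108,"spin":0,"grip":1},
    {"x":0,"y":0,"z":-116,"spin":0,"grip":1},
    {"x":0,"y":0,"z":-116,"spin":0,"grip":1},
    {"x":0,"y":0,"z":-116,"spin":0,"grip":-0.7},
    {"x":0,"y":0,"z":-116,"spin":0,"grip":-0.7},
    {"x":0,"y":0,"z":-116,"spin":0,"grip":-0.7},
    {"x":0,"y":0,"z":-116,"spin":0,"grip":-0.7},
    {"x":0,"y":0,"z":-80,"spin":0,"grip":-0.7},
    {"x":0,"y":0,"z":-40,"spin":0,"grip":-0.7},
    {"x":0,"y":0,"z":0,"spin":0,"grip":-0.7},
  ],
)

```text
time: 6.55
eef_pos: [0.4619, 0.3697, 0.16]
ee_rot: [-0.498, 0.501, 0.497, 0.504]
force: [0.6, 1.3, 0.1]
opening: 0.0725
```

```bash
python3 look.py w3 bottle; python3 - <<'E'
from h import *
p,d=read_camera("top"); report(["carton","bottle","tin1"],"top",d)
E
```

```text
6.55 [461.9 369.7 160. ] jaw 89.4 open 72.5 [ 0.54  0.2   1.69 -0.    1.25 -1.02]
bottle 0.89 [279. 214.] n 3745 ztop 0.098 topmid [463. 369.] size [24. 23.] mean [462. 369.  97.]
bottle 0.39 [287. 243.] n 27212 ztop 0.051 topmid [503. 372.] size [208. 151.] mean [493. 367.  50.]
carton 0.78 [354. 221.] n 345 ztop 0.075 topmid [ 548. -171.] size [42. 42.] mean [ 547. -172.   72.]
bottle 0.7 [149. 227.] n 414 ztop 0.100 topmid [460. 371.] size [22. 24.] mean [460. 370.  98.]
bottle 0.66 [216. 160.] n 370 ztop 0.073 topmid [681. 228.] size [44. 45.] mean [681. 228.  71.]
tin1 0.84 [418. 219.] n 463 ztop 0.054 topmid [ 577. -358.] size [53. 53.] mean [ 576. -359.   51.]
tin1 0.68 [378. 262.] n 447 ztop 0.054 topmid [ 440. -256.] size [55. 54.] mean [ 439. -255.   51.]
tin1 0.57 [410. 254.] n 473 ztop 0.054 topmid [ 468. -341.] size [53. 54.] mean [ 468. -341.   51.]
```

step_arm(
  moves=[
    {"x":0,"y":-10,"z":50,"spin":0,"grip":-1},
    {"x":15,"y":-50,"z":80,"spin":0,"grip":-1},
    {"x":30,"y":-100,"z":80,"spin":0,"grip":-1},
    {"x":45,"y":-150,"z":80,"spin":0,"grip":-1},
    {"x":50,"y":-200,"z":80,"spin":0,"grip":-1},
    {"x":55,"y":-250,"z":80,"spin":0,"grip":-1},
    {"x":60,"y":-300,"z":80,"spin":0,"grip":-1},
    {"x":65,"y":-350,"z":80,"spin":0,"grip":-1},
    {"x":70,"y":-400,"z":80,"spin":0,"grip":-1},
    {"x":75,"y":-450,"z":80,"spin":0,"grip":-1},
    {"x":80,"y":-500,"z":80,"spin":0,"grip":-1},
    {"x":87,"y":-541,"z":80,"spin":0,"grip":-1},
  ],
)

```text
time: 8.05
eef_pos: [0.5473, -0.1732, 0.2354]
ee_rot: [-0.497, 0.502, 0.498, 0.503]
force: [0.8, -0.3, 0.9]
opening: 0.0852
```

step_arm(
  moves=[
    {"x":0,"y":0,"z":0,"spin":0,"grip":-1},
  ],
)

```text
time: 8.15
eef_pos: [0.5466, -0.1785, 0.2333]
ee_rot: [-0.495, 0.505, 0.497, 0.504]
force: [0.4, 1.0, 0.4]
opening: 0.0857
```

```bash
python3 look.py w4 carton,tin1; python3 - <<'E'
from h import *
z=np.load("w4.npz"); m={k:z[k] for k in("intrinsics","R","t")}; W=cloud("wrist",z["d"],m)
k=(z["d"]>0)&(W[...,2]>.064)&(W[...,2]<.08)&(abs(W[...,0]-.549)<.05)&(abs(W[...,1]+.172)<.05)
print(cv2.minAreaRect((W[k][:,:2]*1000).astype(np.float32)))
E
```

```text
8.15 [ 546.6 -178.5  233.3] jaw 89.1 open 85.7 [-0.45  0.1   1.66 -0.    1.39 -2.01]
carton 0.82 [286. 198.] n 1954 ztop 0.074 topmid [ 551. -174.] size [45. 44.] mean [ 550. -175.   73.]
tin1 0.93 [132. 216.] n 2551 ztop 0.053 topmid [ 579. -361.] size [54. 55.] mean [ 579. -360.   51.]
tin1 0.84 [203.  93.] n 2797 ztop 0.053 topmid [ 442. -258.] size [54. 55.] mean [ 442. -257.   51.]
tin1 0.56 [128. 122.] n 3124 ztop 0.053 topmid [ 471. -344.] size [55. 55.] mean [ 470. -343.   51.]
((550.9014282226562, -174.3635711669922), (44.00313186645508, 43.920799255371094), 1.5657669305801392)
```

View pics/w4.png

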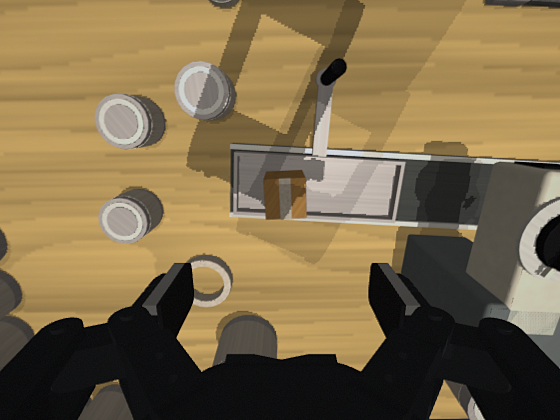

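step_arm(
  moves=[
    {"x":4,"y":5,"z":-45,"spin":0.04,"grip":-1},
    {"x":4,"y":5,"z":-90,"spin":0.04,"grip":-1},
    {"x":4,"y":5,"z":-135,"spin":0.04,"grip":-1},
    {"x":4,"y":5,"z":-170,"spin":0.04,"grip":-1},
    {"x":4,"y":5,"z":-192,"spin":0.04,"grip":-1},
    {"x":4,"y":5,"z":-192,"spin":0.04,"grip":-1},
    {"x":4,"y":5,"z":-192,"spin":0.04,"grip":1},
    {"x":4,"y":5,"z":-192,"spin":0.04,"grip":1},
    {"x":4,"y":5,"z":-192,"spin":0.04,"grip":1},
    {"x":4,"y":5,"z":-192,"spin":0.04,"grip":1},
    {"x":4,"y":5,"z":-192,"spin":0.04,"grip":1},
    {"x":4,"y":5,"z":-192,"spin":0.04,"grip":1},
  ],
  newtons=30,
)

```text
time: 9.5
eef_pos: [0.5521, -0.1682, 0.0437]
ee_rot: [-0.506, 0.492, 0.508, 0.493]
force: [-0.1, 1.3, 7.2]
opening: 0.0435
```

step_arm(
  moves=[
    {"x":0,"y":0,"z":40,"spin":0,"grip":1},
    {"x":0,"y":0,"z":90,"spin":0,"grip":1},
    {"x":0,"y":0,"z":140,"spin":0,"grip":1},
    {"x":-5,"y":15,"z":185,"spin":0,"grip":1},
    {"x":-20,"y":50,"z":215,"spin":0,"grip":1},
    {"x":-35,"y":95,"z":215,"spin":0,"grip":1},
    {"x":-45,"y":143,"z":215,"spin":0,"grip":1},
    {"x":-50,"y":192,"z":215,"spin":0,"grip":1},
    {"x":-50,"y":241,"z":215,"spin":0,"grip":1},
    {"x":-45,"y":290,"z":215,"spin":0,"grip":1},
    {"x":-35,"y":339,"z":215,"spin":0,"grip":1},
    {"x":-25,"y":388,"z":215,"spin":0,"grip":1},
  ],
)

```text
time: 10.7
eef_pos: [0.5269, 0.2218, 0.2595]
ee_rot: [-0.507, 0.492, 0.507, 0.494]
force: [1.6, -1.2, -1.2]
opening: 0.0431
```

step_arm(
  moves=[
    {"x":15,"y":50,"z":-20,"spin":0,"grip":1},
    {"x":17,"y":100,"z":-35,"spin":0,"grip":1},
    {"x":17,"y":150,"z":-50,"spin":0,"grip":1},
    {"x":17,"y":158,"z":-80,"spin":0,"grip":1},
    {"x":17,"y":158,"z":-80,"spin":0,"grip":1},
  ],
)

```text
time: 11.2
eef_pos: [0.5401, 0.3813, 0.1735]
ee_rot: [-0.506, 0.494, 0.509, 0.49]
force: [-1.0, -0.2, -1.8]
opening: 0.0435
```

```bash
python3 look.py w5 carton,tote,bottle
```

```text
11.2 [540.1 381.3 173.5] jaw 91.8 open 43.5 [ 0.49  0.35  1.48  0.    1.32 -1.11]
carton 0.65 [281. 278.] n 11992 ztop 0.204 topmid [539. 381.] size [46. 45.] mean [537. 381. 202.]
carton 0.45 [140. 296.] n 540 ztop 0.071 topmid [618. 277.] size [177. 107.] mean [675. 243.  91.]
tote 0.77 [274. 149.] n 27201 ztop 0.051 topmid [502. 372.] size [207. 152.] mean [466. 369.  51.]
bottle 0.98 [270. 115.] n 3553 ztop 0.098 topmid [463. 369.] size [23. 23.] mean [463. 369.  98.]
```

View pics/w5.png

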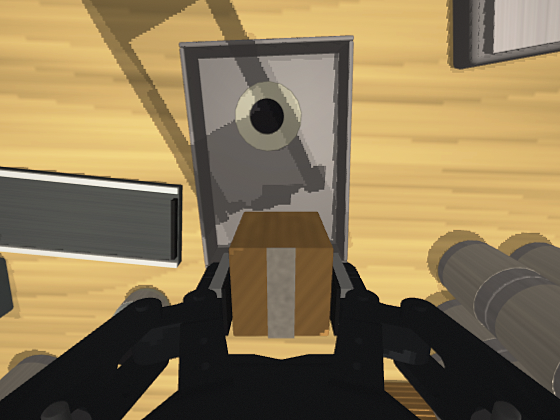

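step_arm(
  moves=[
    {"x":8,"y":-5,"z":-45,"spin":0,"grip":1},
    {"x":8,"y":-5,"z":-90,"spin":0,"grip":1},
    {"x":8,"y":-5,"z":-125,"spin":0,"grip":1},
    {"x":8,"y":-5,"z":-142,"spin":0,"grip":1},
    {"x":8,"y":-5,"z":-142,"spin":0,"grip":1},
    {"x":8,"y":-5,"z":-142,"spin":0,"grip":-0.5},
    {"x":8,"y":-5,"z":-142,"spin":0,"grip":-0.5},
    {"x":8,"y":-5,"z":-142,"spin":0,"grip":-0.5},
    {"x":8,"y":-5,"z":-142,"spin":0,"grip":-0.5},
    {"x":8,"y":-5,"z":-100,"spin":0,"grip":-0.5},
    {"x":8,"y":-5,"z":-50,"spin":0,"grip":-0.5},
    {"x":8,"y":-5,"z":0,"spin":0,"grip":-0.5},
  ],
)

```text
time: 12.6
eef_pos: [0.5523, 0.3741, 0.1827]
ee_rot: [-0.507, 0.492, 0.507, 0.494]
force: [1.3, 0.5, 0.1]
opening: 0.0642
```

```bash
python3 look.py w6 carton,bottle; python3 - <<'E'
from h import *
p,d=read_camera("top"); cv2.imwrite("pics/top1.png",p); report(["tin1"],"top",d)
p,d=read_camera("scene"); cv2.imwrite("pics/sc1.png",p); report(["tin1"],"scene",d)
E
```

```text
12.6 [552.3 374.1 182.7] jaw 91.6 open 64.2 [ 0.48  0.35  1.46  0.    1.33 -1.12]
carton 0.82 [280. 201.] n 2585 ztop 0.060 topmid [553. 374.] size [46. 44.] mean [552. 374.  59.]
bottle 0.82 [277. 101.] n 3562 ztop 0.099 topmid [463. 369.] size [24. 24.] mean [463. 369.  98.]
tin1 0.74 [412. 258.] n 426 ztop 0.054 topmid [ 468. -339.] size [54. 51.] mean [ 467. -341.   51.]
tin1 0.73 [419. 219.] n 462 ztop 0.054 topmid [ 578. -359.] size [52. 53.] mean [ 577. -359.   51.]
tin1 0.61 [375. 260.] n 434 ztop 0.054 topmid [ 439. -256.] size [54. 54.] mean [ 439. -255.   51.]
tin1 0.97 [152. 193.] n 513 ztop 0.052 topmid [ 582. -357.] size [50. 52.] mean [ 582. -356.   50.]
tin1 0.69 [186. 177.] n 531 ztop 0.053 topmid [ 470. -342.] size [57. 56.] mean [ 471. -341.   50.]
tin1 0.66 [220. 185.] n 526 ztop 0.053 topmid [ 442. -257.] size [55. 56.] mean [ 443. -255.   50.]
```

View pics/w6.png

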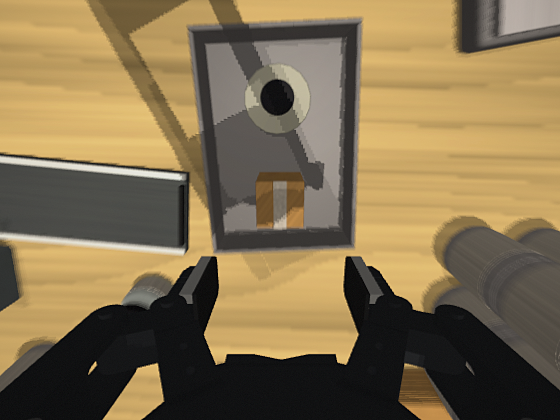

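step_arm(
  moves=[
    {"x":0,"y":-30,"z":40,"spin":-0.14,"grip":-1},
    {"x":0,"y":-70,"z":70,"spin":-0.28,"grip":-1},
    {"x":0,"y":-115,"z":90,"spin":-0.42,"grip":-1},
    {"x":0,"y":-160,"z":107,"spin":-0.56,"grip":-1},
    {"x":0,"y":-205,"z":107,"spin":-0.7,"grip":-1},
    {"x":0,"y":-250,"z":107,"spin":-0.84,"grip":-1},
    {"x":0,"y":-295,"z":107,"spin":-0.98,"grip":-1},
    {"x":0,"y":-330,"z":107,"spin":-1.12,"grip":-1},
    {"x":0,"y":-335,"z":107,"spin":-1.26,"grip":-1},
    {"x":0,"y":-335,"z":107,"spin":-1.4,"grip":-1},
    {"x":0,"y":-335,"z":107,"spin":-1.54,"grip":-1},
    {"x":0,"y":-335,"z":107,"spin":-1.67,"grip":-1},
  ],
)

```text
time: 14.15
eef_pos: [0.5508, 0.0384, 0.284]
ee_rot: [0.027, 0.707, -0.028, 0.706]
force: [0.9, -0.7, -0.0]
opening: 0.0855
```

step_arm(
  moves=[
    {"x":0,"y":0,"z":0,"spin":0,"grip":-1},
    {"x":0,"y":0,"z":0,"spin":0,"grip":-1},
  ],
)

```text
time: 14.35
eef_pos: [0.5501, 0.0385, 0.2821]
ee_rot: [0.026, 0.708, -0.026, 0.705]
force: [0.0, -0.2, 0.1]
opening: 0.0853
```

```bash
python3 look.py w7 dial,dial_pointer,index,tray_floor
```

```text
14.35 [550.1  38.5 282.1] jaw -4.3 open 85.3 [-0.07  0.02  1.65 -0.    1.48  0.  ]
dial 0.77 [298. 217.] n 2250 ztop 0.202 topmid [561.  34.] size [41. 29.] mean [561.  34. 201.]
dial_pointer 0.84 [294. 216.] n 2233 ztop 0.202 topmid [562.  34.] size [41. 29.] mean [561.  34. 201.]
index 0.62 [294. 189.] n 2299 ztop 0.172 topmid [561.  38.] size [68. 77.] mean [562.  41. 170.]
tray_floor 0.69 [284. 292.] n 6018 ztop 0.077 topmid [482. -62.] size [117. 144.] mean [ 433. -122.   91.]
```

View pics/w7.png

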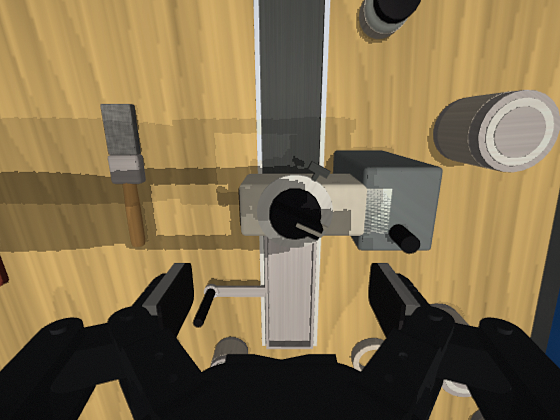

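```bash
python3 - <<'E'
from h import *
p=cv2.imread("pics/w7.png"); cv2.imwrite("pics/z7.png",cv2.resize(p[140:260,230:370],None,fx=5,fy=5,interpolation=cv2.INTER_CUBIC))
E
```

```text
(no output)
```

View pics/z7.png

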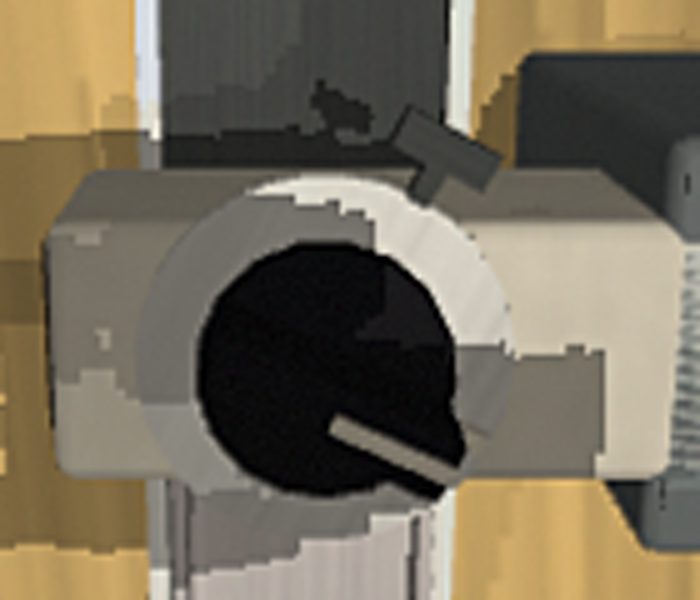

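```bash
python3 - <<'E'
from h import *
z=np.load("w7.npz"); m={k:z[k] for k in("intrinsics","R","t")}; W=cloud("wrist",z["d"],m); d=z["d"]
def px(a): return (230+a[0]/5-.4,140+a[1]/5-.4)
def dep(a):
    u,v=map(round,px(a)); return W[v,u]*1000
for n,a in dict(Tbar=(445,148),Tstem=(425,192),ringTop=(330,190),ringL=(160,340),stripe0=(345,428),stripe1=(445,470),dialface=(280,300),headtop=(100,350)).items(): print(n,dep(a).round(1))
# ring fit: points of z .166-.1715
k=(d>0)&(W[...,2]>.1672)&(W[...,2]<.1755)&(np.hypot(W[...,0]-.561,W[...,1]-.034)<.05)
q=W[k]*1000
print(k.sum(),q.min(0).round(),q.max(0).round())
(c,r)=cv2.minEnclosingCircle(q[np.hypot(q[:,0]-561,q[:,1]-34)<37][:,:2].astype(np.float32));print(c,r)
k=(d>0)&(W[...,2]>.195)&(W[...,2]<.21)&(np.hypot(W[...,0]-.561,W[...,1]-.034)<.05)
print("bar",cv2.minAreaRect((W[k][:,:2]*1000).astype(np.float32)))
for a,h in (((445,148),.172),((425,195),.172)): print(ray("wrist",px(a),h,m)[:2]*1000)
for a in ((335,425),(455,475)): print(ray("wrist",px(a),.201,m)[:2]*1000)
E
```

```text
Tbar [584.5  70.7 171.1]
Tstem [580.7  63.5 172.5]
ringTop [564.6  64.3 170.5]
ringL [532.9  39.4 169.5]
stripe0 [563.7  32.8 202.9]
stripe1 [579.2  23.7 201.8]
dialface [554.7  47.  176.7]
headtop [521.4  37.1 165.1]
2383 [518.  -1. 167.] [606.  77. 175.]
(560.9373168945312, 34.84707260131836) 36.21005630493164
bar ((561.1710205078125, 33.144020080566406), (12.560945510864258, 43.9154167175293), 60.388492584228516)
[584.08569275  70.66686744]
[580.37026119  62.86828551]
[561.83862268  32.6462808 ]
[580.49215039  22.79534706]
```

step_arm(
  moves=[
    {"x":-18,"y":-46,"z":0,"spin":0,"grip":-1},
    {"x":-36,"y":-92,"z":0,"spin":0,"grip":-1},
    {"x":-54,"y":-138,"z":0,"spin":0,"grip":-1},
    {"x":-72,"y":-184,"z":-20,"spin":0,"grip":-1},
    {"x":-90,"y":-228,"z":-50,"spin":0,"grip":-1},
    {"x":-103,"y":-265,"z":-80,"spin":0,"grip":-1},
    {"x":-109,"y":-294,"z":-110,"spin":0,"grip":-1},
    {"x":-109,"y":-294,"z":-120,"spin":0,"grip":-1},
    {"x":-109,"y":-294,"z":-120,"spin":0,"grip":-1},
  ],
)

```text
time: 15.5
eef_pos: [0.4403, -0.2551, 0.1617]
ee_rot: [0.029, 0.709, -0.027, 0.705]
force: [0.0, 0.6, 0.6]
opening: 0.0853
```

```bash
python3 look.py w8 tin1,jar1
```

```text
15.5 [ 440.3 -255.1  161.7] jaw -4.5 open 85.3 [-0.68  0.01  1.89 -0.    1.25 -0.6 ]
tin1 0.92 [284. 209.] n 3427 ztop 0.053 topmid [ 441. -258.] size [55. 55.] mean [ 442. -257.   51.]
tin1 0.66 [315. 284.] n 3252 ztop 0.052 topmid [ 470. -344.] size [54. 55.] mean [ 470. -342.   51.]
tin1 0.66 [434. 280.] n 2216 ztop 0.052 topmid [ 551. -312.] size [112. 130.] mean [ 585. -350.   53.]
jar1 0.93 [164. 192.] n 2560 ztop 0.057 topmid [ 332. -236.] size [39. 40.] mean [ 333. -236.   55.]
```

View pics/w8.png

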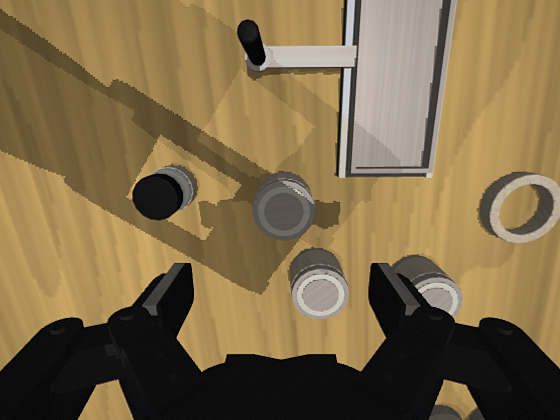

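step_arm(
  moves=[
    {"x":1,"y":-2,"z":-45,"spin":0,"grip":-1},
    {"x":1,"y":-2,"z":-90,"spin":0,"grip":-1},
    {"x":1,"y":-2,"z":-125,"spin":0,"grip":-1},
    {"x":1,"y":-2,"z":-144,"spin":0,"grip":-1},
    {"x":1,"y":-2,"z":-144,"spin":0,"grip":-1},
    {"x":1,"y":-2,"z":-144,"spin":0,"grip":1},
    {"x":1,"y":-2,"z":-144,"spin":0,"grip":1},
    {"x":1,"y":-2,"z":-144,"spin":0,"grip":1},
    {"x":1,"y":-2,"z":-144,"spin":0,"grip":1},
    {"x":1,"y":-2,"z":-144,"spin":0,"grip":1},
    {"x":1,"y":-2,"z":-144,"spin":0,"grip":1},
  ],
  newtons=40,
)

```text
time: 16.75
eef_pos: [0.4458, -0.2582, 0.024]
ee_rot: [0.025, 0.705, -0.028, 0.708]
force: [-0.7, 2.8, 7.3]
opening: 0.0546
```

```bash
python3 - <<'E'
from h import *
# tray inner measurement from w4 and top
for f in ("w4","w8"):
    z=np.load(f+".npz"); m={k:z[k] for k in("intrinsics","R","t")}; W=cloud("wrist",z["d"],m); d=z["d"]
    k=(d>0)&(W[...,2]>.0245)&(W[...,2]<.037)&(W[...,0]>.48)&(W[...,0]<.62)&(W[...,1]>-.26)&(W[...,1]<-.02)
    q=(W[k]*1000); a=-.077; 
    x=(q[:,0]-560)*np.cos(a)+(q[:,1]-8)*np.sin(a); y=-(q[:,0]-560)*np.sin(a)+(q[:,1]-8)*np.cos(a)
    j=abs(x)<60; r=cv2.minAreaRect(q[j][:,:2].astype(np.float32)); print(f,j.sum(),r)
    print(np.percentile(x[j],[1,99]),np.percentile(y[j],[1,99]))
z=np.load("w4.npz"); m={k:z[k] for k in("intrinsics","R","t")}
E
```

```text
w4 2250 ((537.9257202148438, -135.28756713867188), (196.5788116455078, 97.6873779296875), 86.07499694824219)
[-58.21994982  37.23818436] [-242.43338751  -47.18625509]
w8 3694 ((535.5980224609375, -164.39175415039062), (138.81422424316406, 97.59069061279297), 85.73558807373047)
[-58.37257482  37.10640376] [-242.22270381 -107.31069259]
```

step_arm(
  moves=[
    {"x":0,"y":0,"z":40,"spin":0,"grip":1},
    {"x":0,"y":0,"z":85,"spin":0,"grip":1},
    {"x":20,"y":30,"z":115,"spin":0,"grip":1},
    {"x":45,"y":70,"z":115,"spin":0,"grip":1},
    {"x":70,"y":110,"z":115,"spin":0,"grip":1},
    {"x":95,"y":150,"z":115,"spin":0,"grip":1},
    {"x":108,"y":185,"z":110,"spin":0,"grip":1},
    {"x":108,"y":185,"z":100,"spin":0,"grip":1},
    {"x":108,"y":185,"z":100,"spin":0,"grip":1},
    {"x":108,"y":185,"z":100,"spin":0,"grip":1},
  ],
)

```text
time: 17.75
eef_pos: [0.5534, -0.0739, 0.1243]
ee_rot: [0.025, 0.705, -0.028, 0.708]
force: [-0.2, -0.8, -1.5]
opening: 0.0545
```

```bash
python3 look.py w9 tin1,coder
```

```text
17.75 [553.4 -73.9 124.3] jaw -4.3 open 54.5 [-0.27  0.16  1.8  -0.    1.17 -0.2 ]
coder 0.92 [324.  68.] n 55734 ztop 0.189 topmid [568. -19.] size [22. 92.] mean [571.  21. 193.]
```

View pics/w9.png

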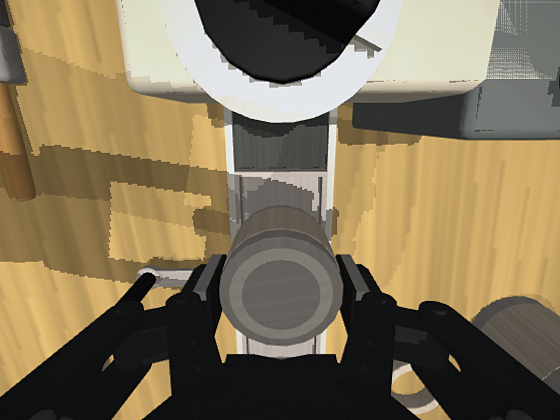

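```bash
cat > held.py <<'E'
import sys
from h import *
z=np.load(sys.argv[1]+".npz"); m={k:z[k] for k in("intrinsics","R","t")}; W=cloud("wrist",z["d"],m); d=z["d"]
q=W[225:352,222:342].reshape(-1,3); q=q[q[:,2]>.05]; h=np.histogram(q[:,2],np.arange(.05,.25,.002)); b=h[1][h[0].argmax()]; print("top z",b)
t=q[(q[:,2]>b-.004)&(q[:,2]<b+.006)]*1000; print(cv2.minEnclosingCircle(t[:,:2].astype(np.float32)),np.percentile(t,[1,99],axis=0).round(1).tolist())
E
python3 held.py w9
python3 - <<'E'
from h import *
z=np.load("w9.npz"); m={k:z[k] for k in("intrinsics","R","t")}; W=cloud("wrist",z["d"],m)
for v in (200,): print([(u,(W[v,u]*1000).round().tolist()) for u in (226,234,240,246,318,324,330)])
E
```

```text
top z 0.15000000000000008
((554.0531616210938, -74.18202209472656), 28.66421890258789) [[528.3, -99.6, 147.2], [579.1, -46.9, 153.0]]
[(226, [504.0, -67.0, -1.0]), (234, [514.0, -63.0, 16.0]), (240, [521.0, -60.0, 29.0]), (246, [525.0, -63.0, 20.0]), (318, [586.0, -68.0, 19.0]), (324, [590.0, -64.0, 33.0]), (330, [597.0, -69.0, 17.0])]
```

step_arm(
  moves=[
    {"x":0,"y":1,"z":-40,"spin":0,"grip":1},
    {"x":0,"y":1,"z":-65,"spin":0,"grip":1},
    {"x":0,"y":1,"z":-78,"spin":0,"grip":1},
    {"x":0,"y":1,"z":-82,"spin":0,"grip":1},
    {"x":0,"y":1,"z":-82,"spin":0,"grip":1},
    {"x":0,"y":1,"z":-82,"spin":0,"grip":-0.7},
    {"x":0,"y":1,"z":-82,"spin":0,"grip":-0.7},
    {"x":0,"y":1,"z":-82,"spin":0,"grip":-0.7},
    {"x":0,"y":1,"z":-82,"spin":0,"grip":-0.7},
    {"x":0,"y":1,"z":-45,"spin":0,"grip":-0.7},
    {"x":0,"y":1,"z":0,"spin":0,"grip":-0.7},
    {"x":0,"y":1,"z":40,"spin":0,"grip":-0.7},
  ],
)

```text
time: 19.1
eef_pos: [0.5538, -0.0734, 0.1664]
ee_rot: [0.026, 0.705, -0.029, 0.708]
force: [0.9, -1.0, 0.5]
opening: 0.0724
```

```bash
python3 look.py w10 tin1; python3 - <<'E'
from h import *
p,d=read_camera("top"); report(["tin1"],"top",d)
E
```

```text
19.1 [553.8 -73.4 166.4] jaw -4.4 open 72.4 [-0.27  0.11  1.77 -0.    1.25 -0.19]
tin1 0.64 [282. 210.] n 3638 ztop 0.071 topmid [554. -74.] size [54. 55.] mean [555. -73.  69.]
tin1 0.6 [273. 267.] n 11664 ztop 0.088 topmid [471. -97.] size [96. 76.] mean [ 432. -125.   95.]
tin1 0.72 [419. 217.] n 408 ztop 0.054 topmid [ 577. -359.] size [52. 53.] mean [ 577. -358.   51.]
tin1 0.5 [392. 175.] n 271 ztop 0.021 topmid [ 677. -282.] size [70. 71.] mean [ 677. -281.   18.]
```

View pics/w10.png

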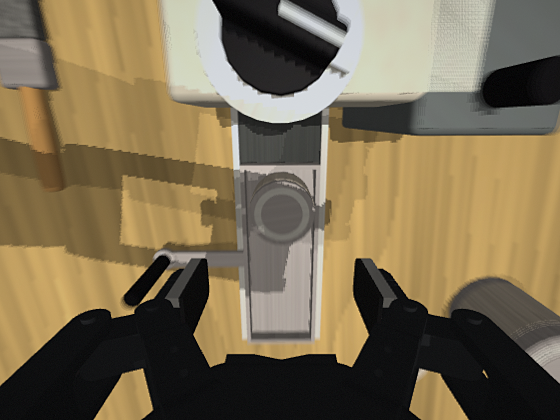

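step_arm(
  moves=[
    {"x":-14,"y":-45,"z":0,"spin":0,"grip":-1},
    {"x":-28,"y":-90,"z":0,"spin":0,"grip":-1},
    {"x":-42,"y":-135,"z":0,"spin":0,"grip":-1},
    {"x":-56,"y":-180,"z":0,"spin":0,"grip":-1},
    {"x":-70,"y":-225,"z":0,"spin":0,"grip":-1},
    {"x":-84,"y":-269,"z":0,"spin":0,"grip":-1},
    {"x":-84,"y":-269,"z":0,"spin":0,"grip":-1},
    {"x":-84,"y":-269,"z":0,"spin":0,"grip":-1},
  ],
)

```text
time: 20.1
eef_pos: [0.4694, -0.3426, 0.1641]
ee_rot: [0.027, 0.705, -0.029, 0.708]
force: [-0.3, -0.1, 0.9]
opening: 0.0854
```

```bash
python3 look.py w11 tin1,roll
```

```text
20.1 [ 469.4 -342.6  164.1] jaw -4.5 open 85.4 [-0.77  0.17  1.72  0.    1.25 -0.69]
tin1 0.78 [280. 204.] n 3285 ztop 0.053 topmid [ 470. -344.] size [55. 55.] mean [ 470. -343.   51.]
tin1 0.71 [398. 213.] n 3865 ztop 0.053 topmid [ 579. -361.] size [56. 56.] mean [ 579. -360.   51.]
roll 0.61 [518. 119.] n 3796 ztop 0.020 topmid [ 681. -284.] size [73. 71.] mean [ 680. -283.   18.]
```

View pics/w11.png

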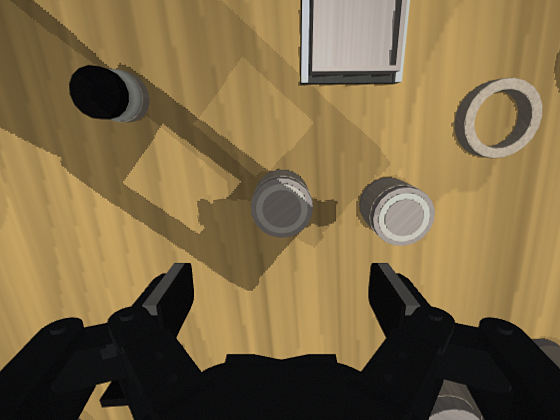

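step_arm(
  moves=[
    {"x":0,"y":-1,"z":-45,"spin":0,"grip":-1},
    {"x":0,"y":-1,"z":-90,"spin":0,"grip":-1},
    {"x":0,"y":-1,"z":-125,"spin":0,"grip":-1},
    {"x":0,"y":-1,"z":-146,"spin":0,"grip":-1},
    {"x":0,"y":-1,"z":-146,"spin":0,"grip":-1},
    {"x":0,"y":-1,"z":-146,"spin":0,"grip":1},
    {"x":0,"y":-1,"z":-146,"spin":0,"grip":1},
    {"x":0,"y":-1,"z":-146,"spin":0,"grip":1},
    {"x":0,"y":-1,"z":-146,"spin":0,"grip":1},
    {"x":0,"y":-1,"z":-146,"spin":0,"grip":1},
    {"x":0,"y":-1,"z":-146,"spin":0,"grip":1},
  ],
  newtons=40,
)

```text
time: 21.35
eef_pos: [0.4725, -0.3431, 0.0216]
ee_rot: [0.025, 0.703, -0.029, 0.71]
force: [1.6, 1.9, 7.9]
opening: 0.0548
```

Target the middle slot (549, -135).

step_arm(
  moves=[
    {"x":0,"y":0,"z":40,"spin":0,"grip":1},
    {"x":0,"y":0,"z":85,"spin":0,"grip":1},
    {"x":10,"y":25,"z":112,"spin":0,"grip":1},
    {"x":27,"y":70,"z":112,"spin":0,"grip":1},
    {"x":44,"y":115,"z":112,"spin":0,"grip":1},
    {"x":61,"y":160,"z":112,"spin":0,"grip":1},
    {"x":76,"y":200,"z":112,"spin":0,"grip":1},
    {"x":76,"y":208,"z":102,"spin":0,"grip":1},
    {"x":76,"y":208,"z":102,"spin":0,"grip":1},
    {"x":76,"y":208,"z":102,"spin":0,"grip":1},
  ],
)

```text
time: 22.35
eef_pos: [0.5479, -0.1356, 0.1234]
ee_rot: [0.025, 0.703, -0.029, 0.71]
force: [0.1, 0.4, -1.5]
opening: 0.055
```

```bash
python3 look.py w12; python3 held.py w12
```

```text
22.35 [ 547.9 -135.6  123.4] jaw -4.3 open 55.0 [-0.38  0.17  1.79 -0.    1.16 -0.3 ]
top z 0.15200000000000008
((547.87744140625, -137.51101684570312), 28.43828773498535) [[522.8, -162.8, 149.2], [572.9, -110.4, 154.6]]
```

View pics/w12.png

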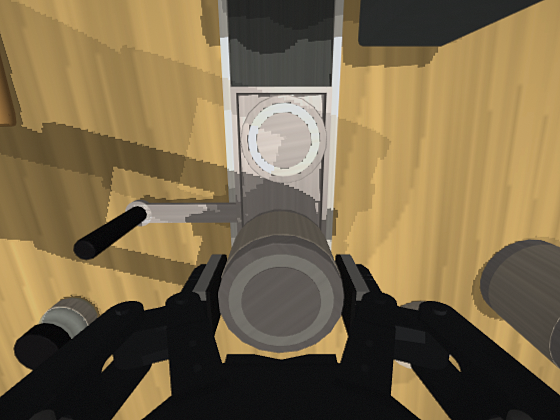

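step_arm(
  moves=[
    {"x":1,"y":1,"z":-40,"spin":0,"grip":1},
    {"x":1,"y":1,"z":-65,"spin":0,"grip":1},
    {"x":1,"y":1,"z":-79,"spin":0,"grip":1},
    {"x":1,"y":1,"z":-83,"spin":0,"grip":1},
    {"x":1,"y":1,"z":-83,"spin":0,"grip":1},
    {"x":1,"y":1,"z":-83,"spin":0,"grip":-0.7},
    {"x":1,"y":1,"z":-83,"spin":0,"grip":-0.7},
    {"x":1,"y":1,"z":-83,"spin":0,"grip":-0.7},
    {"x":1,"y":1,"z":-83,"spin":0,"grip":-0.7},
    {"x":1,"y":1,"z":-45,"spin":0,"grip":-0.7},
    {"x":1,"y":1,"z":0,"spin":0,"grip":-0.7},
    {"x":1,"y":1,"z":40,"spin":0,"grip":-0.7},
  ],
)

```text
time: 23.6
eef_pos: [0.5491, -0.1351, 0.1655]
ee_rot: [0.025, 0.703, -0.029, 0.71]
force: [0.7, -0.3, 0.7]
opening: 0.0723
```

```bash
python3 look.py w13 tin1
```

```text
23.6 [ 549.1 -135.1  165.5] jaw -4.4 open 72.3 [-0.38  0.13  1.76 -0.    1.24 -0.3 ]
tin1 0.79 [280. 136.] n 4056 ztop 0.071 topmid [555. -74.] size [55. 55.] mean [555. -74.  69.]
tin1 0.66 [317. 348.] n 164 ztop 0.013 topmid [ 581. -336.] size [32.  7.] mean [ 582. -334.   10.]
tin1 0.62 [280. 212.] n 3733 ztop 0.071 topmid [ 549. -138.] size [55. 55.] mean [ 549. -137.   69.]
```

step_arm(
  moves=[
    {"x":6,"y":-45,"z":0,"spin":0,"grip":-1},
    {"x":12,"y":-90,"z":0,"spin":0,"grip":-1},
    {"x":18,"y":-135,"z":0,"spin":0,"grip":-1},
    {"x":24,"y":-180,"z":0,"spin":0,"grip":-1},
    {"x":30,"y":-225,"z":0,"spin":0,"grip":-1},
    {"x":30,"y":-225,"z":0,"spin":0,"grip":-1},
    {"x":30,"y":-225,"z":0,"spin":0,"grip":-1},
  ],
)

```text
time: 24.4
eef_pos: [0.5828, -0.3624, 0.1701]
ee_rot: [0.024, 0.699, -0.031, 0.714]
force: [-0.1, 0.4, 0.5]
opening: 0.0855
```

```bash
python3 look.py w14 tin1,roll
```

```text
24.4 [ 582.8 -362.4  170.1] jaw -4.5 open 85.5 [-0.67  0.39  1.43  0.01  1.3  -0.6 ]
tin1 0.97 [274. 200.] n 3085 ztop 0.053 topmid [ 580. -361.] size [54. 54.] mean [ 580. -360.   51.]
roll 0.75 [398.  99.] n 2984 ztop 0.020 topmid [ 681. -284.] size [71. 71.] mean [ 681. -283.   18.]
```

View pics/w13.png

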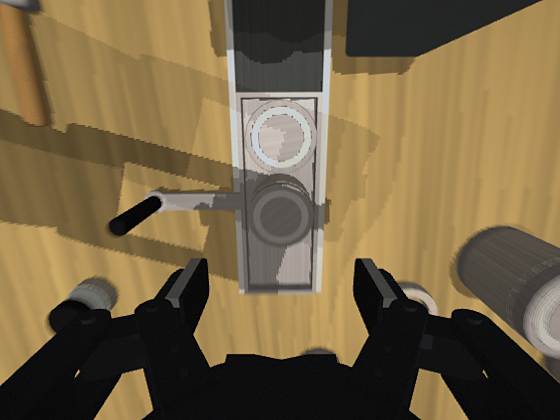

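View pics/w14.png

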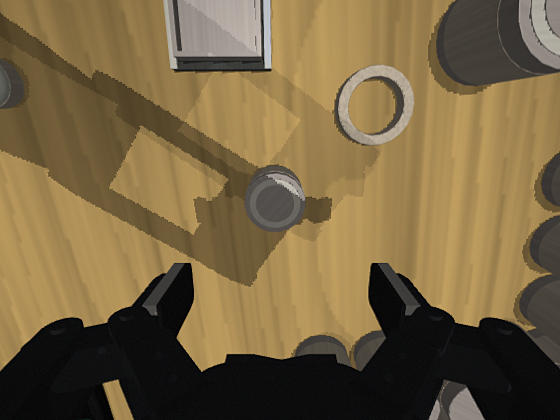

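step_arm(
  moves=[
    {"x":-3,"y":1,"z":-45,"spin":0,"grip":-1},
    {"x":-3,"y":1,"z":-90,"spin":0,"grip":-1},
    {"x":-3,"y":1,"z":-130,"spin":0,"grip":-1},
    {"x":-3,"y":1,"z":-151,"spin":0,"grip":-1},
    {"x":-3,"y":1,"z":-151,"spin":0,"grip":-1},
    {"x":-3,"y":1,"z":-151,"spin":0,"grip":1},
    {"x":-3,"y":1,"z":-151,"spin":0,"grip":1},
    {"x":-3,"y":1,"z":-151,"spin":0,"grip":1},
    {"x":-3,"y":1,"z":-151,"spin":0,"grip":1},
    {"x":-3,"y":1,"z":-151,"spin":0,"grip":1},
    {"x":-3,"y":1,"z":-151,"spin":0,"grip":1},
  ],
)

```text
time: 25.65
eef_pos: [0.5824, -0.3605, 0.0234]
ee_rot: [0.022, 0.698, -0.031, 0.716]
force: [0.0, 1.1, 6.7]
opening: 0.055
```

step_arm(
  moves=[
    {"x":0,"y":0,"z":40,"spin":0,"grip":1},
    {"x":0,"y":0,"z":85,"spin":0,"grip":1},
    {"x":-6,"y":25,"z":110,"spin":0,"grip":1},
    {"x":-17,"y":70,"z":110,"spin":0,"grip":1},
    {"x":-28,"y":115,"z":110,"spin":0,"grip":1},
    {"x":-38,"y":155,"z":108,"spin":0,"grip":1},
    {"x":-38,"y":162,"z":100,"spin":0,"grip":1},
    {"x":-38,"y":162,"z":100,"spin":0,"grip":1},
    {"x":-38,"y":162,"z":100,"spin":0,"grip":1},
  ],
)

```text
time: 26.55
eef_pos: [0.5449, -0.1994, 0.124]
ee_rot: [0.022, 0.697, -0.031, 0.716]
force: [0.2, -0.3, -1.7]
opening: 0.0549
```

```bash
python3 look.py w15 tin1; python3 held.py w15; python3 - <<'E'
from h import *
z=np.load("w15.npz"); m={k:z[k] for k in("intrinsics","R","t")}; W=cloud("wrist",z["d"],m);d=z["d"]
k=(d>0)&(W[...,2]>.025)&(W[...,2]<.037)&(W[...,0]>.5)&(W[...,0]<.6)&(W[...,1]>-.26)
q=W[k]*1000; print("tray end",np.percentile(q[:,1],[0.5,1,99,99.5]))
E
```

```text
26.55 [ 544.9 -199.4  124. ] jaw -4.3 open 54.9 [-0.49  0.19  1.77 -0.    1.15 -0.41]
tin1 0.96 [281.  39.] n 6861 ztop 0.071 topmid [555. -81.] size [55. 43.] mean [554. -79.  69.]
tin1 0.68 [278. 138.] n 5929 ztop 0.071 topmid [ 549. -138.] size [56. 56.] mean [ 550. -137.   69.]
tin1 0.62 [280. 284.] n 13603 ztop 0.153 topmid [ 544. -201.] size [56. 56.] mean [ 544. -198.  152.]
top z 0.15000000000000008
((544.8823852539062, -201.08465576171875), 28.746715545654297) [[519.2, -226.3, 147.3], [569.8, -173.7, 153.4]]
tray end [-214.34757301 -212.52403181  -49.80121279  -48.53029856]
```

View pics/w15.png

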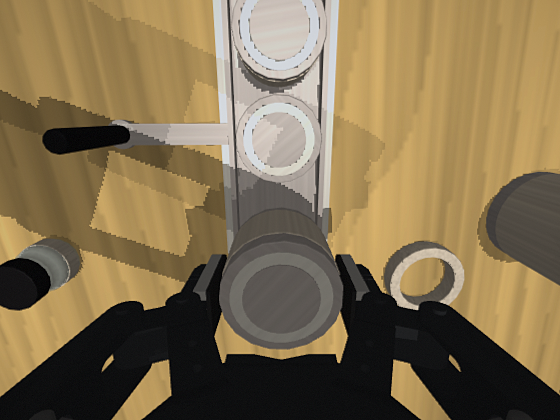

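step_arm(
  moves=[
    {"x":0,"y":3,"z":-40,"spin":0,"grip":1},
    {"x":0,"y":3,"z":-65,"spin":0,"grip":1},
    {"x":0,"y":3,"z":-78,"spin":0,"grip":1},
    {"x":0,"y":3,"z":-82,"spin":0,"grip":1},
    {"x":0,"y":3,"z":-82,"spin":0,"grip":1},
    {"x":0,"y":3,"z":-82,"spin":0,"grip":-0.7},
    {"x":0,"y":3,"z":-82,"spin":0,"grip":-0.7},
    {"x":0,"y":3,"z":-82,"spin":0,"grip":-0.7},
    {"x":0,"y":3,"z":-82,"spin":0,"grip":-0.7},
    {"x":0,"y":3,"z":-45,"spin":0,"grip":-0.7},
    {"x":0,"y":3,"z":0,"spin":0,"grip":-0.7},
    {"x":0,"y":3,"z":40,"spin":0,"grip":-0.7},
  ],
)

```text
time: 27.85
eef_pos: [0.545, -0.197, 0.1658]
ee_rot: [0.022, 0.697, -0.031, 0.716]
force: [1.1, -1.3, 0.0]
opening: 0.0727
```

```bash
python3 look.py w16 tin1; python3 - <<'E'
from h import *
p,d=read_camera("scene"); cv2.imwrite("pics/sc2.png",cv2.resize(p[120:330,120:400],None,fx=2.8,fy=2.8,interpolation=cv2.INTER_CUBIC))
report(["tin1"],"scene",d)
E
```

```text
27.85 [ 545.  -197.   165.8] jaw -4.3 open 72.7 [-0.48  0.14  1.74 -0.    1.23 -0.41]
tin1 0.92 [277.  50.] n 5373 ztop 0.071 topmid [554. -75.] size [55. 55.] mean [555. -74.  69.]
tin1 0.86 [277. 210.] n 3716 ztop 0.071 topmid [ 545. -200.] size [54. 55.] mean [ 545. -198.   69.]
tin1 0.59 [277. 136.] n 4038 ztop 0.071 topmid [ 549. -138.] size [55. 55.] mean [ 549. -137.   69.]
tin1 0.79 [202. 207.] n 492 ztop 0.071 topmid [ 546. -197.] size [53. 52.] mean [ 547. -196.   69.]
tin1 0.76 [218. 219.] n 566 ztop 0.070 topmid [ 550. -138.] size [54. 54.] mean [ 550. -136.   68.]
tin1 0.44 [240. 227.] n 138 ztop 0.072 topmid [575. -48.] size [ 91. 108.] mean [547. -79.  71.]
tin1 0.32 [434. 343.] n 6354 ztop 0.050 topmid [503. 372.] size [208. 149.] mean [519. 376.  49.]
```

View pics/w16.png

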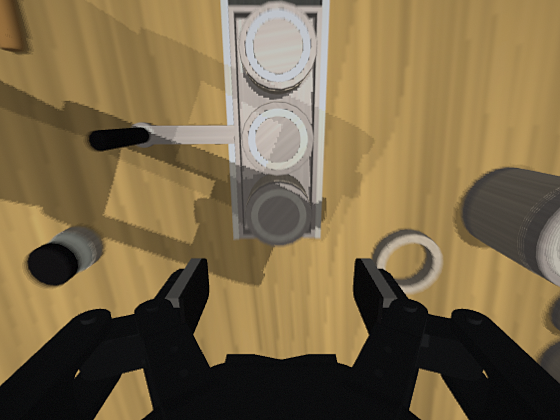

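View pics/sc2.png

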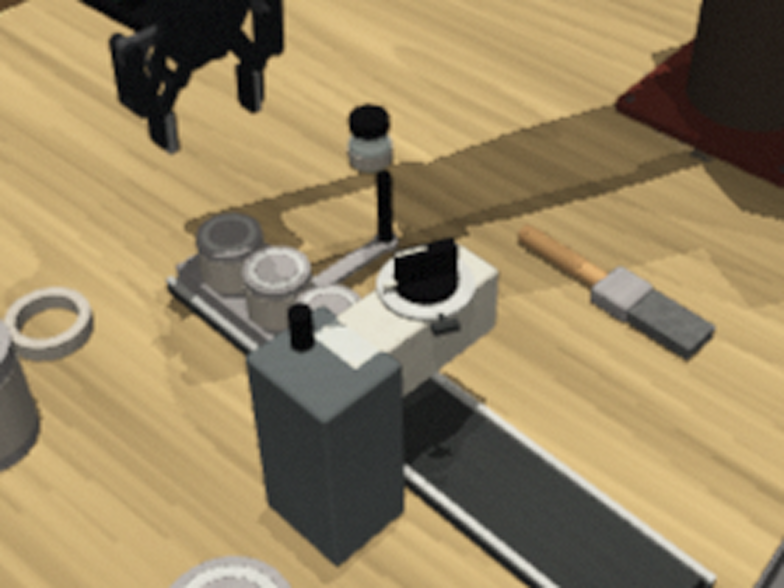

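step_arm(
  moves=[
    {"x":0,"y":0,"z":40,"spin":-0.14,"grip":-1},
    {"x":2,"y":20,"z":75,"spin":-0.28,"grip":-1},
    {"x":4,"y":45,"z":105,"spin":-0.42,"grip":-1},
    {"x":6,"y":75,"z":105,"spin":-0.56,"grip":-1},
    {"x":8,"y":105,"z":105,"spin":-0.7,"grip":-1},
    {"x":10,"y":135,"z":105,"spin":-0.84,"grip":-1},
    {"x":12,"y":165,"z":105,"spin":-0.98,"grip":-1},
    {"x":14,"y":195,"z":105,"spin":-1.12,"grip":-1},
    {"x":16,"y":220,"z":105,"spin":-1.26,"grip":-1},
    {"x":16,"y":231,"z":105,"spin":-1.4,"grip":-1},
    {"x":16,"y":231,"z":105,"spin":-1.54,"grip":-1},
    {"x":16,"y":231,"z":105,"spin":-1.68,"grip":-1},
  ],
)

```text
time: 29.25
eef_pos: [0.5609, 0.0344, 0.2681]
ee_rot: [-0.533, -0.448, 0.557, -0.453]
force: [0.4, 0.6, -0.6]
opening: 0.0854
```

step_arm(
  moves=[
    {"x":0,"y":0,"z":0,"spin":-0.14,"grip":-0.2},
    {"x":0,"y":0,"z":0,"spin":-0.28,"grip":-0.2},
    {"x":0,"y":0,"z":0,"spin":-0.33,"grip":-0.2},
    {"x":0,"y":0,"z":0,"spin":-0.33,"grip":-0.2},
  ],
)

```text
time: 29.65
eef_pos: [0.5599, 0.0344, 0.2658]
ee_rot: [-0.598, -0.355, 0.625, -0.354]
force: [-0.0, -0.8, -0.1]
opening: 0.0512
```

```bash
cat > bar.py <<'E'
import sys
from h import *
z=np.load(sys.argv[1]+".npz"); m={k:z[k] for k in("intrinsics","R","t")}; W=cloud("wrist",z["d"],m); d=z["d"]
p=z["p"]
k=(d>0)&(W[...,2]>.196)&(W[...,2]<.208)&(np.hypot(W[...,0]-.561,W[...,1]-.034)<.04)
print("bar",cv2.minAreaRect((W[k][:,:2]*1000).astype(np.float32)))
u,v=proj("wrist",np.array([.561,.034,.185]),m).round().astype(int); print(u,v)
u=max(70,min(490,u)); v=max(60,min(360,v))
cv2.imwrite(f"pics/{sys.argv[1]}z.png",cv2.resize(p[v-60:v+60,u-70:u+70],None,fx=5,fy=5,interpolation=cv2.INTER_CUBIC)); print("crop origin",u-70,v-60)
E
python3 look.py w17 dial; python3 bar.py w17
```

```text
29.65 [559.9  34.4 265.8] jaw -119.8 open 51.2 [-0.07  0.08  1.62 -0.02  1.48  2.03]
dial 0.71 [280. 211.] n 2604 ztop 0.203 topmid [562.  33.] size [41. 29.] mean [563.  32. 201.]
bar ((561.5755615234375, 33.305965423583984), (11.846181869506836, 43.87215805053711), 60.35158920288086)
277 215
crop origin 207 155
```

View pics/w17.png

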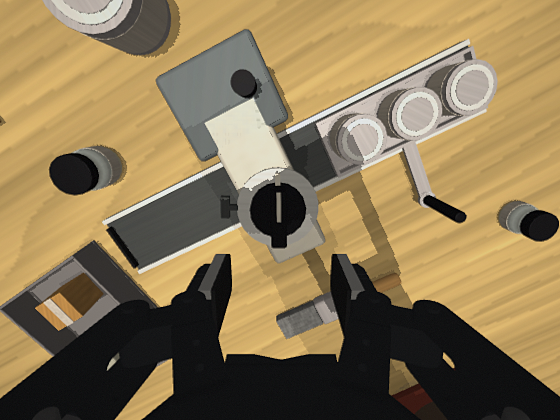

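View pics/w17z.png

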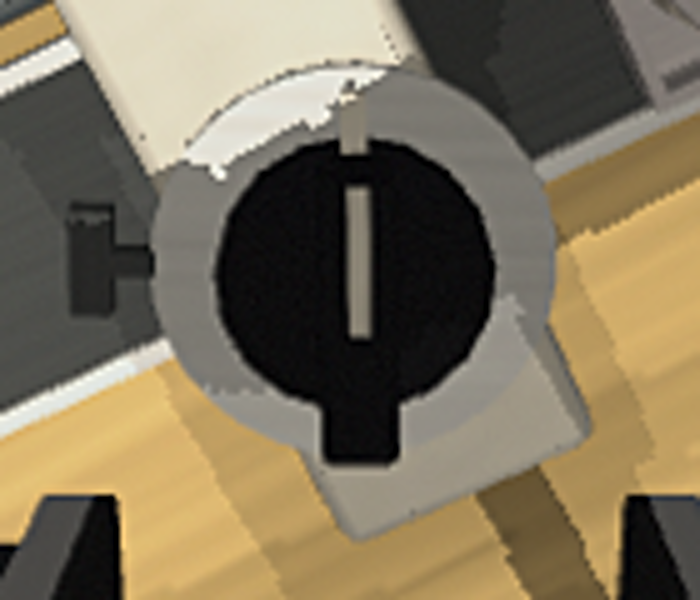

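```bash
cat > ang.py <<'E'
from h import *
import sys
def ang(tag,o,T,nose,axis=(561.3,33.6)):
    z=np.load(tag+".npz"); m={k:z[k] for k in("intrinsics","R","t")}
    W=cloud("wrist",z["d"],m); d=z["d"]
    k=(d>0)&(W[...,2]>.1672)&(W[...,2]<.172)&(np.hypot(W[...,0]-.561,W[...,1]-.034)<.038)
    n=k.astype(np.uint8)
    f=lambda a:(o[0]+a[0]/5-.4,o[1]+a[1]/5-.4)
    for t in T: 
        w=ray("wrist",f(t),.172,m)[:2]*1000; v=w-axis; print("T",w.round(1),np.hypot(*v).round(1),np.degrees(np.arctan2(v[1],v[0])).round(1))
    for t,h in nose:
        w=ray("wrist",f(t),h,m)[:2]*1000; v=w-axis; print("nose",w.round(1),np.hypot(*v).round(1),np.degrees(np.arctan2(v[1],v[0])).round(1), z["d"][int(f(t)[1]),int(f(t)[0])], (W[int(round(f(t)[1])),int(round(f(t)[0]))]*1000).round(1))
E
python3 - <<'E'
from ang import *
ang("w17",(207,155),[(90,262),(130,262),(75,262)],[((357,190),.201),((353,130),.18),((357,335),.201)])
z=np.load("w17.npz"); m={k:z[k] for k in("intrinsics","R","t")}
# ring centre: ellipse edges left 152,right 555 at mid row
for a in ((152,262),(555,262),(355,65)):
    print(ray("wrist",(207+a[0]/5-.4,155+a[1]/5-.4),.169,m)*1000)
E
```

```text
T [584.8  69.7] 43.1 56.9
T [581.5  64.1] 36.6 56.4
T [586.1  71.8] 45.5 57.0
nose [580.2  22.7] 21.8 -30.0 0.21416543 [580.1  22.8 201.7]
nose [583.8  20.8] 25.9 -29.6 0.2331235 [583.3  21.2 178.2]
nose [561.2  33.7] 0.1 159.1 0.2177612 [561.3  33.6 202.2]
[579.11561853  61.72976928 169.        ]
[545.22617055   3.7299328  169.        ]
[590.68186134  16.20215723 169.        ]
```

step_arm(
  moves=[
    {"x":1.5,"y":-1,"z":-40,"spin":0,"grip":-0.2},
    {"x":1.5,"y":-1,"z":-65,"spin":0,"grip":-0.2},
    {"x":1.5,"y":-1,"z":-83,"spin":0,"grip":-0.2},
    {"x":1.5,"y":-1,"z":-83,"spin":0,"grip":-0.2},
    {"x":1.5,"y":-1,"z":-83,"spin":0,"grip":0.4},
    {"x":1.5,"y":-1,"z":-83,"spin":0,"grip":1},
    {"x":1.5,"y":-1,"z":-83,"spin":0,"grip":1},
    {"x":1.5,"y":-1,"z":-83,"spin":0,"grip":1},
    {"x":1.5,"y":-1,"z":-83,"spin":0,"grip":1},
  ],
  newtons=30,
)

```text
time: 30.65
eef_pos: [0.5623, 0.0325, 0.1854]
ee_rot: [-0.598, -0.355, 0.624, -0.356]
force: [-3.8, -4.2, 5.3]
opening: 0.0116
```

step_arm(
  moves=[
    {"x":0,"y":0,"z":0,"spin":0.13,"grip":1},
    {"x":0,"y":0,"z":0,"spin":0.26,"grip":1},
    {"x":0,"y":0,"z":0,"spin":0.39,"grip":1},
    {"x":0,"y":0,"z":0,"spin":0.52,"grip":1},
    {"x":0,"y":0,"z":0,"spin":0.65,"grip":1},
    {"x":0,"y":0,"z":0,"spin":0.78,"grip":1},
    {"x":0,"y":0,"z":0,"spin":0.91,"grip":1},
    {"x":0,"y":0,"z":0,"spin":1.04,"grip":1},
    {"x":0,"y":0,"z":0,"spin":1.17,"grip":1},
    {"x":0,"y":0,"z":0,"spin":1.3,"grip":1},
    {"x":0,"y":0,"z":0,"spin":1.43,"grip":1},
    {"x":0,"y":0,"z":0,"spin":1.52,"grip":1},
  ],
)

```text
time: 31.85
eef_pos: [0.5621, 0.0338, 0.1855]
ee_rot: [0.188, 0.67, -0.205, 0.688]
force: [0.0, 3.0, -2.0]
opening: 0.011
```

step_arm(
  moves=[
    {"x":0,"y":0,"z":0,"spin":0,"grip":1},
    {"x":0,"y":0,"z":0,"spin":0,"grip":1},
  ],
)

```text
time: 32.05
eef_pos: [0.562, 0.0338, 0.1855]
ee_rot: [0.189, 0.67, -0.206, 0.688]
force: [1.3, -0.2, -3.5]
opening: 0.0113
```

```bash
python3 look.py w18; python3 bar.py w18
```

```text
32.05 [562.   33.8 185.5] jaw -32.4 open 11.3 [-0.06  0.1   1.75 -0.03  1.27  0.51]
bar ((562.0927124023438, 33.68958282470703), (37.39591979980469, 38.39607620239258), 9.65052318572998)
279 267
crop origin 209 207
```

View pics/w18.png

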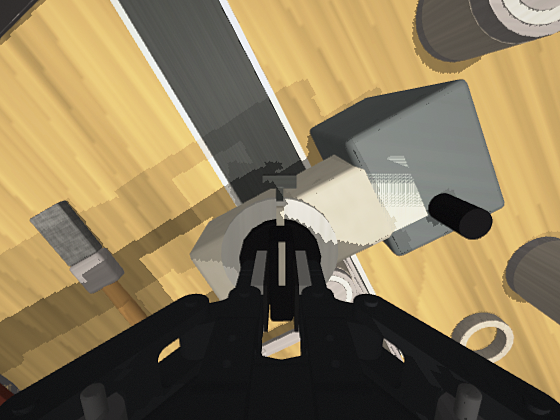

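step_arm(
  moves=[
    {"x":0,"y":0,"z":0,"spin":0,"grip":0.2},
    {"x":0,"y":0,"z":0,"spin":0,"grip":0.2},
    {"x":0,"y":0,"z":0,"spin":0,"grip":0.2},
    {"x":0,"y":0,"z":30,"spin":0,"grip":0},
    {"x":0,"y":0,"z":70,"spin":0,"grip":-0.2},
    {"x":0,"y":0,"z":85,"spin":0,"grip":-0.2},
    {"x":0,"y":0,"z":85,"spin":0,"grip":-0.2},
  ],
)

```text
time: 32.8
eef_pos: [0.564, 0.0337, 0.2742]
ee_rot: [0.19, 0.668, -0.205, 0.69]
force: [0.6, -0.1, -0.3]
opening: 0.0512
```

```bash
python3 look.py w19; python3 bar.py w19
```

```text
32.8 [564.   33.7 274.2] jaw -32.4 open 51.2 [-0.06  0.03  1.65 -0.03  1.43  0.51]
bar ((561.3818359375, 33.659339904785156), (43.18559265136719, 11.679191589355469), 57.63539123535156)
274 216
crop origin 204 156
```

View pics/w19z.png

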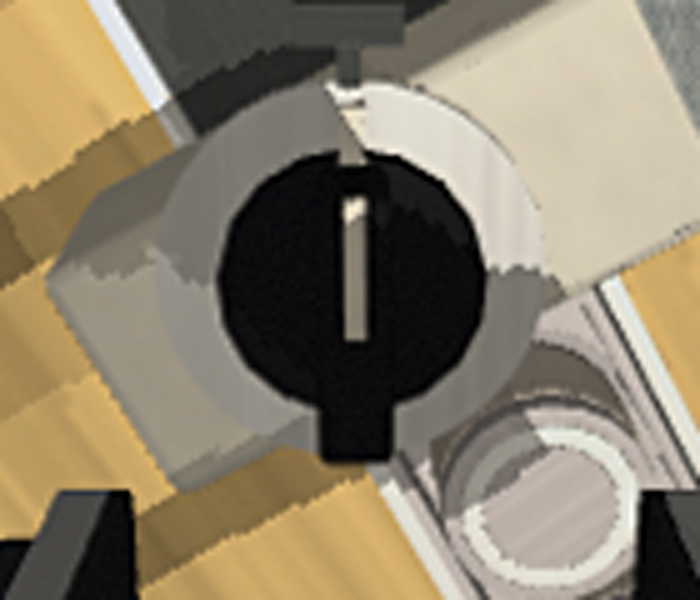

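```bash
python3 - <<'E'
from ang import *
for ax in ((561.3,33.6),(561.7,33.2)):
    ang("w19",(204,156),[(348.5,25),(348,62)],[((355,205),.201),((351.5,140),.177),((355.5,335),.201)],ax)
z=np.load("w19.npz"); m={k:z[k] for k in("intrinsics","R","t")}
q=np.array([ray("wrist",(204+a[0]/5-.4,156+a[1]/5-.4),.1695,m)[:2]*1000 for a in ((155,255),(545,255),(160,230),(541,230),(380,82),(225,400))]); print(q)
# circle fit r=34
from scipy.optimize import least_squares
print(least_squares(lambda c:np.hypot(*(q-c).T)-34,[561,33]).x)
E
```

```text
T [584.3  70.1] 43.1 57.8
T [580.9  65.1] 37.1 58.1
nose [572.5  50.8] 20.5 56.9 0.21967787 [572.8  50.7 202.4]
nose [574.9  54.8] 25.2 57.3 0.24242616 [574.8  54.5 177. ]
nose [561.5  33.5] 0.2 -24.6 0.22752759 [561.8  33.5 202.4]
T [584.3  70.1] 43.3 58.6
T [580.9  65.1] 37.2 58.9
nose [572.5  50.8] 20.6 58.4 0.21967787 [572.8  50.7 202.4]
nose [574.9  54.8] 25.3 58.6 0.24242616 [574.8  54.5 177. ]
nose [561.5  33.5] 0.4 123.5 0.22752759 [561.8  33.5 202.4]
[[535.02522594  54.77133829]
 [591.23642432  18.23608885]
 [538.28413539  57.94581274]
 [592.93831476  22.47335912]
 [583.40477363  59.05801059]
 [529.9977458   26.17384609]]
[561.68965149  33.81780259]
```

step_arm(
  moves=[
    {"x":-22,"y":-27,"z":0,"spin":-0.14,"grip":-0.2},
    {"x":-44,"y":-54,"z":0,"spin":-0.28,"grip":-0.2},
    {"x":-66,"y":-80,"z":0,"spin":-0.42,"grip":-0.2},
    {"x":-88,"y":-107,"z":0,"spin":-0.56,"grip":-0.2},
    {"x":-110,"y":-134,"z":-20,"spin":-0.7,"grip":-0.2},
    {"x":-134,"y":-159,"z":-50,"spin":-0.84,"grip":-0.2},
    {"x":-134,"y":-159,"z":-80,"spin":-0.98,"grip":-0.2},
    {"x":-134,"y":-159,"z":-90,"spin":-1.08,"grip":-0.2},
    {"x":-134,"y":-159,"z":-90,"spin":-1.08,"grip":-0.2},
    {"x":-134,"y":-159,"z":-90,"spin":-1.08,"grip":-0.2},
  ],
)

```text
time: 33.85
eef_pos: [0.428, -0.1249, 0.1804]
ee_rot: [-0.505, -0.478, 0.53, -0.485]
force: [0.3, 0.6, 0.5]
opening: 0.0514
```

```bash
python3 look.py w20 tray_handle,tin1; python3 - <<'E'
from h import *
z=np.load("w20.npz"); m={k:z[k] for k in("intrinsics","R","t")}; W=cloud("wrist",z["d"],m); d=z["d"]
k=(d>0)&(W[...,2]>.085)&(W[...,2]<.108)&(np.hypot(W[...,0]-.43,W[...,1]+.125)<.03)
q=W[k]*1000; print(k.sum(),q.min(0),q.max(0),q.mean(0))
E
```

```text
33.85 [ 428.  -124.9  180.4] jaw -94.1 open 51.4 [-0.43 -0.17  2.02 -0.04  1.29  1.22]
tray_handle 0.9 [277.  96.] n 8415 ztop 0.092 topmid [ 430. -128.] size [13. 14.] mean [ 431. -127.   98.]
tin1 0.95 [279.  53.] n 4797 ztop 0.071 topmid [ 549. -138.] size [55. 55.] mean [ 550. -138.   69.]
tin1 0.91 [356.  56.] n 5258 ztop 0.071 topmid [ 545. -196.] size [56. 62.] mean [ 546. -199.   69.]
tin1 0.66 [201.  55.] n 5324 ztop 0.071 topmid [555. -74.] size [55. 56.] mean [555. -75.  69.]
297 [ 423.05715607 -134.41766771   85.05498968] [ 436.41738549 -120.64059482  101.45834398] [ 431.04205875 -127.42261062   97.30977086]
```

View pics/w20.png

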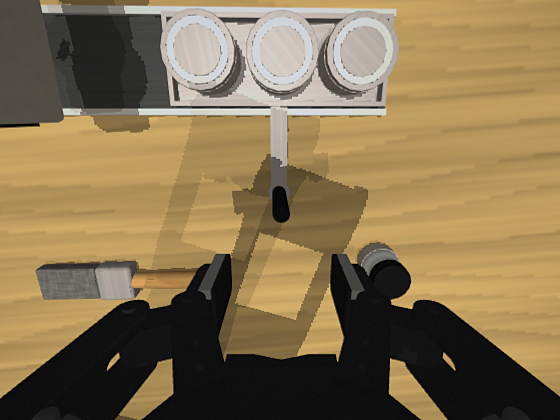

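step_arm(
  moves=[
    {"x":2,"y":-2,"z":-40,"spin":0,"grip":-0.2},
    {"x":2,"y":-2,"z":-75,"spin":0,"grip":-0.2},
    {"x":2,"y":-2,"z":-102,"spin":0,"grip":-0.2},
    {"x":2,"y":-2,"z":-102,"spin":0,"grip":-0.2},
    {"x":2,"y":-2,"z":-102,"spin":0,"grip":0.4},
    {"x":2,"y":-2,"z":-102,"spin":0,"grip":1},
    {"x":2,"y":-2,"z":-102,"spin":0,"grip":1},
    {"x":2,"y":-2,"z":-102,"spin":0,"grip":1},
    {"x":2,"y":-2,"z":-102,"spin":0,"grip":1},
  ],
  newtons=40,
)

```text
time: 34.9
eef_pos: [0.433, -0.128, 0.0825]
ee_rot: [-0.507, -0.475, 0.529, -0.487]
force: [-0.6, 0.1, 7.2]
opening: 0.0118
```

step_arm(
  moves=[
    {"x":0.4,"y":5,"z":0,"spin":0,"grip":1},
    {"x":1.1,"y":14,"z":0,"spin":0,"grip":1},
    {"x":2.1,"y":27,"z":0,"spin":0,"grip":1},
    {"x":3.2,"y":42,"z":0,"spin":0,"grip":1},
    {"x":4.4,"y":57,"z":0,"spin":0,"grip":1},
    {"x":5.5,"y":72,"z":0,"spin":0,"grip":1},
    {"x":6.7,"y":87,"z":0,"spin":0,"grip":1},
    {"x":7.8,"y":102,"z":0,"spin":0,"grip":1},
    {"x":9,"y":117,"z":0,"spin":0,"grip":1},
    {"x":10,"y":130,"z":0,"spin":0,"grip":1},
    {"x":10.7,"y":140,"z":0,"spin":0,"grip":1},
    {"x":11,"y":145,"z":0,"spin":0,"grip":1},
  ],
)

```text
time: 36.1
eef_pos: [0.4437, 0.0183, 0.0825]
ee_rot: [-0.506, -0.476, 0.529, -0.487]
force: [-2.8, -2.5, 1.0]
opening: 0.0119
```

```bash
python3 look.py w21 tin1
```

```text
36.1 [443.7  18.3  82.5] jaw -94.1 open 11.9 [-0.11 -0.04  2.1  -0.04  1.09  1.55]
tin1 0.8 [401.  42.] n 10664 ztop 0.071 topmid [548. -48.] size [39. 66.] mean [549. -51.  69.]
tin1 0.7 [318.  33.] n 2532 ztop 0.071 topmid [546.  -4.] size [42. 30.] mean [553.  -9.  70.]
```

View pics/w21.png

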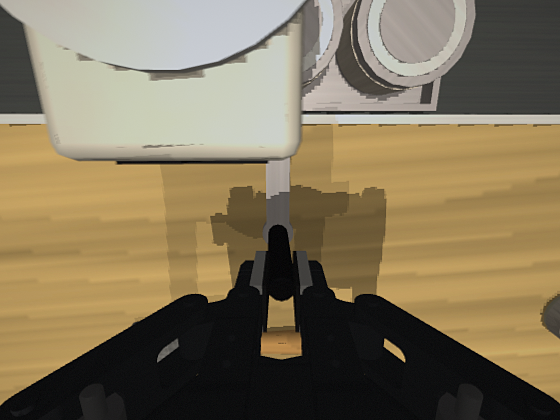

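step_arm(
  moves=[
    {"x":0.4,"y":5,"z":0,"spin":0,"grip":1},
    {"x":1.1,"y":15,"z":0,"spin":0,"grip":1},
    {"x":2.2,"y":29,"z":0,"spin":0,"grip":1},
    {"x":3.4,"y":45,"z":0,"spin":0,"grip":1},
    {"x":4.7,"y":61,"z":0,"spin":0,"grip":1},
    {"x":5.9,"y":77,"z":0,"spin":0,"grip":1},
    {"x":7.2,"y":94,"z":0,"spin":0,"grip":1},
    {"x":8.4,"y":110,"z":0,"spin":0,"grip":1},
    {"x":9.6,"y":125,"z":0,"spin":0,"grip":1},
    {"x":10.5,"y":137,"z":0,"spin":0,"grip":1},
    {"x":11.2,"y":146,"z":0,"spin":0,"grip":1},
    {"x":11.5,"y":150,"z":0,"spin":0,"grip":1},
  ],
)

```text
time: 37.4
eef_pos: [0.4546, 0.1693, 0.0825]
ee_rot: [-0.506, -0.477, 0.529, -0.487]
force: [-5.2, -1.9, 4.5]
opening: 0.012
```

step_arm(
  moves=[
    {"x":0.2,"y":2,"z":0,"spin":0,"grip":1},
    {"x":0.3,"y":4,"z":0,"spin":0,"grip":1},
    {"x":0.4,"y":5,"z":0,"spin":0,"grip":1},
  ],
)

```text
time: 37.7
eef_pos: [0.4547, 0.1712, 0.0825]
ee_rot: [-0.504, -0.475, 0.531, -0.488]
force: [-5.8, -19.9, 6.9]
opening: 0.0122
```

step_arm(
  moves=[
    {"x":0.2,"y":2,"z":0,"spin":0,"grip":1},
    {"x":0.3,"y":4,"z":0,"spin":0,"grip":1},
    {"x":0.3,"y":4,"z":0,"spin":0,"grip":1},
  ],
)

```text
time: 38.0
eef_pos: [0.4547, 0.1711, 0.0825]
ee_rot: [-0.501, -0.474, 0.533, -0.49]
force: [-5.0, -19.2, 8.0]
opening: 0.0118
```

step_arm(
  moves=[
    {"x":0,"y":0,"z":0,"spin":0,"grip":0.2},
    {"x":0,"y":0,"z":0,"spin":0,"grip":-0.2},
    {"x":0,"y":0,"z":0,"spin":0,"grip":-0.2},
    {"x":0,"y":0,"z":0,"spin":0,"grip":-0.2},
    {"x":0,"y":0,"z":40,"spin":0,"grip":-0.2},
    {"x":0,"y":0,"z":85,"spin":0,"grip":-0.2},
    {"x":0,"y":0,"z":130,"spin":0,"grip":-0.2},
    {"x":-20,"y":0,"z":170,"spin":0,"grip":-0.2},
    {"x":-40,"y":0,"z":170,"spin":0,"grip":-0.2},
    {"x":-40,"y":0,"z":170,"spin":0,"grip":-0.2},
  ],
)

```text
time: 39.0
eef_pos: [0.4143, 0.1719, 0.2542]
ee_rot: [-0.502, -0.474, 0.532, -0.491]
force: [0.3, 0.6, -0.2]
opening: 0.0512
```

```bash
python3 look.py w22 tin1,tray_handle,bottle,carton; python3 - <<'E'
from h import *
p,d=read_camera("scene"); cv2.imwrite("pics/sc3.png",p)
p,d=read_camera("top"); cv2.imwrite("pics/top3.png",cv2.resize(p[130:290,120:400],None,fx=2.8,fy=2.8,interpolation=cv2.INTER_CUBIC)); report(["tin1","jar1","bottle","carton","dial","tray_handle"],"top",d)
E
```

```text
39.0 [414.3 171.9 254.2] jaw -94.0 open 51.2 [ 0.25 -0.2   1.91 -0.04  1.46  1.89]
tin1 0.76 [206.  35.] n 3259 ztop 0.071 topmid [574. 225.] size [51. 55.] mean [575. 225.  69.]
tin1 0.75 [269.  31.] n 3162 ztop 0.071 topmid [569. 161.] size [52. 55.] mean [570. 162.  69.]
tin1 0.75 [331.  31.] n 3179 ztop 0.071 topmid [566. 100.] size [53. 55.] mean [566. 101.  69.]
tray_handle 0.7 [266.  70.] n 5493 ztop 0.084 topmid [451. 172.] size [13. 14.] mean [452. 172.  98.]
bottle 0.55 [ 93. 156.] n 3290 ztop 0.099 topmid [463. 370.] size [23. 25.] mean [463. 368.  98.]
carton 0.78 [71. 72.] n 3473 ztop 0.060 topmid [552. 374.] size [45. 46.] mean [552. 373.  59.]
tin1 0.71 [252. 202.] n 405 ztop 0.072 topmid [565. 101.] size [55. 55.] mean [565. 101.  69.]
tin1 0.69 [208. 194.] n 279 ztop 0.073 topmid [574. 217.] size [50. 37.] mean [575. 218.  70.]
tin1 0.56 [231. 199.] n 366 ztop 0.073 topmid [568. 162.] size [50. 55.] mean [568. 163.  70.]
jar1 0.57 [369. 301.] n 257 ztop 0.058 topmid [ 329. -233.] size [36. 37.] mean [ 329. -234.   56.]
bottle 0.61 [150. 229.] n 254 ztop 0.098 topmid [455. 369.] size [10. 20.] mean [454. 368.  98.]
bottle 0.39 [370. 300.] n 262 ztop 0.058 topmid [ 329. -233.] size [37. 37.] mean [ 330. -234.   56.]
carton 0.59 [276. 193.] n 304 ztop 0.204 topmid [558.  35.] size [30. 38.] mean [559.  35. 201.]
dial 0.8 [276. 192.] n 286 ztop 0.204 topmid [558.  35.] size [30. 38.] mean [559.  35. 201.]
tray_handle 0.8 [231. 212.] n 497 ztop 0.034 topmid [551. 148.] size [115. 158.] mean [542. 147.  32.]
```

View pics/w22.png

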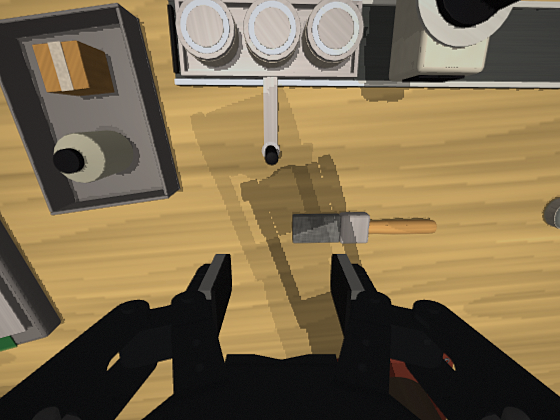

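View pics/sc3.png

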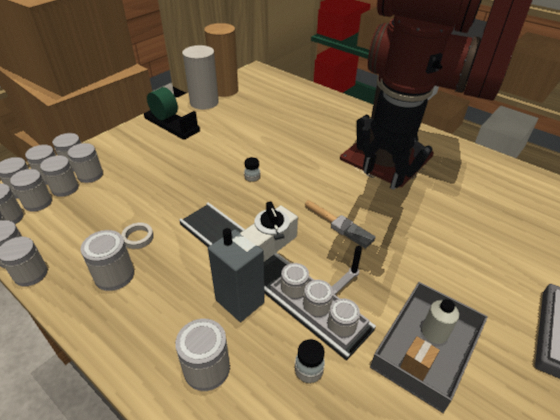

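View pics/top3.png

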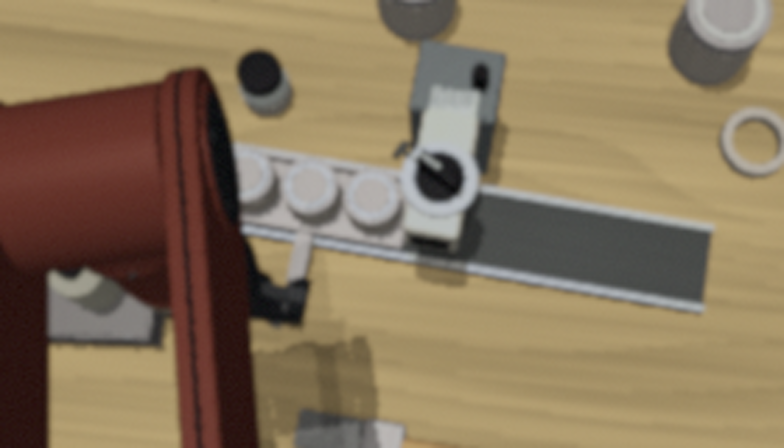

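step_arm(
  moves=[
    {"x":20,"y":-20,"z":20,"spin":0.14,"grip":-0.2},
    {"x":45,"y":-42,"z":30,"spin":0.28,"grip":-0.2},
    {"x":75,"y":-70,"z":30,"spin":0.42,"grip":-0.2},
    {"x":105,"y":-98,"z":30,"spin":0.56,"grip":-0.2},
    {"x":135,"y":-126,"z":30,"spin":0.7,"grip":-0.2},
    {"x":147,"y":-138,"z":30,"spin":0.84,"grip":-0.2},
    {"x":147,"y":-138,"z":30,"spin":0.98,"grip":-0.2},
    {"x":147,"y":-138,"z":30,"spin":1.08,"grip":-0.2},
    {"x":147,"y":-138,"z":30,"spin":1.08,"grip":-0.2},
    {"x":147,"y":-138,"z":30,"spin":1.08,"grip":-0.2},
  ],
)

```text
time: 40.65
eef_pos: [0.5618, 0.0331, 0.2823]
ee_rot: [0.187, 0.664, -0.207, 0.694]
force: [-0.4, 0.1, 0.9]
opening: 0.0513
```

```bash
python3 look.py w23 jar2; python3 bar.py w23
```

```text
40.65 [561.8  33.1 282.3] jaw -32.3 open 51.3 [-0.06  0.02  1.65 -0.04  1.44  0.51]
jar2 0.43 [270.   0.] n 133 ztop 0.024 topmid [671. 206.] size [18. 11.] mean [670. 205.  22.]
jar2 0.39 [276. 210.] n 2263 ztop 0.203 topmid [562.  34.] size [31. 40.] mean [562.  35. 201.]
bar ((561.4783325195312, 33.568153381347656), (43.610748291015625, 11.314698219299316), 57.00840759277344)
274 211
crop origin 204 151
```

View pics/w23z.png

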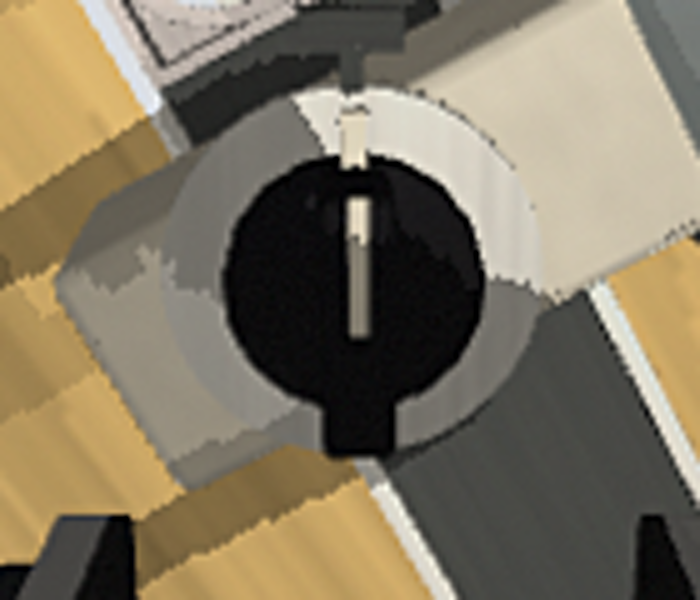

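```bash
python3 -c "
from plant import *
print(hand_in(), read_state()['time'])"
```

```text
the job is handed in; nothing more can be done
the job is handed in; nothing more can be done
```

I did the whole job in the order asked and handed it in at about 41 s of the 192 s allowed. `hand_in()` reports no verdict.

- **Clearing:** the bottle and the carton both stand in the grey tote. The last wrist picture showed both upright there.
- **Tins:** there were three. All stand in the tray with lid tops at about 70 mm, which is the height of a tin resting on the tray floor. They were still standing after the slide.
- **Dial:** I turned it about 87°. After the slide, the bar read 57.0° and the T mark 57–59°, depending on where I took the axis. The close-up showed the pointer in line with the mark.
- **Tray:** the handle moved 299 mm, measured in the pictures, until the wrist felt about 20 N at the far stop. I then let go and raised the gripper clear.
- **Jars:** the final scene picture shows both still standing. In the last wrist view, the network for jar2 gave only low-confidence hits. That jar lay at the edge of the frame, so I relied on the scene picture for it.

I saw no tin or carton knocked aside and no slackening of the grip. The tool ended tilted by 1–2 degrees after the repeated moves, which affected no placing.

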